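Run the dosing caps through the laundry's sanitiser

TASK

First switch the sanitiser off by turning its timer knob fully anticlockwise to the stop. Then lower the perforated grid over the two pins in the chamber until it lies flush on the chamber floor, and stand every dosing cap upright on it, as they stand now (mouth down). Finally close the lid and turn the timer fully clockwise to its other stop to start the cycle; do not disturb the other things on the table.

Things in the scene. Friction and masses are not known exactly. Their poses are not given: they have to be found in the camera images.
- sanitiser: countertop sanitiser, fixed: open-topped steel box (chamber) 210 (x) by 230 (y) by 80 mm high, walls and floor 5 mm. Origin: centre of the chamber's underside, on the table. x points to the hinge side, away from the robot; y to the white control pod (210 by 140 by 60 mm high) that stands against the chamber's +y wall and carries the timer; z up.
- pin0 (a point): foot of the first locating pin, on the chamber floor (75 mm to -y of the chamber's centre, x = 0). Dark steel, 10 mm in diameter, 15 mm high, the last 5 mm tapered.
- pin1 (a point): foot of the second locating pin, the same, 75 mm to +y of the chamber's centre.
- grid: perforated aluminium grid lying flat: plate 160 (x) by 180 (y) by 8 mm, 0.5 kg, with a black upright handle block in the middle, 30 (x) by 14 (y) mm, top 40 mm above the plate's underside. Two 13.5 mm through holes for the pins at x = 0, y = -75 and +75 mm; the black dots are only surface marks. The same after a half turn. Origin: centre of the underside.
- cap0: white plastic dosing cap standing mouth down on the table: a 44 mm cylinder with a 52 mm rim flange (the lowest 6 mm), 46 mm high in all, 45 g. Origin: centre of its underside, z up through its closed top. All caps are alike; two to four are there, absent ones read None.
- cap1: white plastic dosing cap standing mouth down on the table: a 44 mm cylinder with a 52 mm rim flange (the lowest 6 mm), 46 mm high in all, 45 g. Origin: centre of its underside, z up through its closed top. All caps are alike; two to four are there, absent ones read None.
- cap2: white plastic dosing cap standing mouth down on the table: a 44 mm cylinder with a 52 mm rim flange (the lowest 6 mm), 46 mm high in all, 45 g. Origin: centre of its underside, z up through its closed top. All caps are alike; two to four are there, absent ones read None.
- cap3: white plastic dosing cap standing mouth down on the table: a 44 mm cylinder with a 52 mm rim flange (the lowest 6 mm), 46 mm high in all, 45 g. Origin: centre of its underside, z up through its closed top. All caps are alike; two to four are there, absent ones read None.
- lid (a joint): angle of the sanitiser's white lid (210 by 230 by 8 mm plate): 0 shut, growing as it opens, up to 1.9 rad; starts open at about 1.6 to 1.75. Its hinge is stiff: the lid stays at whatever angle it is left, and needs about 2 to 5 N at its free edge to be pushed down.
- lid_hinge (a point): middle of the lid's hinge line, at the lower face of the lid, on the chamber's far (+x) rim; the hinge line runs along the chamber's y axis. At angle a the lid's lower face extends 210 mm from here along (-cos a, 0, sin a) in the chamber's axes and its outer face looks along (sin a, 0, cos a).
- lid_handle (a point): outer end of the black knob handle on the lid's outer face, 30 mm from the free edge, mid-width, standing 35 mm off the face.
- timer (a joint): angle of the timer knob: 0 = off, the fully anticlockwise stop (seen from above); grows clockwise to the other stop at 2.4 rad; starts between. It turns freely with light friction (0.06 N m) and stays where left.
- timer_grip (a point): point on the timer knob's vertical axis at the height to grip, 97 mm above the table. The knob's bar is 46 by 14 mm, 32 mm high, its top 7 mm above this point; the frame turns with the knob, x along the bar, y across it. Under the bar a 48 mm disc, its top 23 mm below this point; pod top 37 mm below. Grip the bar's sides from above.
- jug: detergent jug, white, 90 mm across and 210 mm high; leave alone. Origin: centre of the underside.
- mug: white mug, 76 mm across plus a side handle, 85 mm high; leave alone. Origin: centre of the underside.
- brush: hand brush lying at the back; leave alone.
- tape: cardboard-coloured roll of tape lying flat, 80 mm across, 25 mm high; leave alone. Origin: centre of the underside.
- screwdriver: screwdriver lying near the front right; leave alone.
- token0: brass wash token, 26 mm across, 4 mm thick, lying among the caps; leave alone.
- token1: second brass wash token, the same; leave alone.
Things that resemble listed ones, but are neither listed nor needed, are in the scene too. Leave any pink look-alike of the cap0 alone.

How it is judged (in metres and radians):
On the way, in this order (a step that is already met when the one before it is completed fails the run):
1. the timer is turned off, to its anticlockwise stop (value of joint timer below 0.07 rad), for 0.2 s.
2. the grid lies flush on the chamber floor, over both pins (x of grid in the frame of sanitiser between -0.006 and 0.006 m and y of grid in the frame of sanitiser between -0.006 and 0.006 m and z of grid in the frame of sanitiser between 0 and 0.008 m and angle between the z axis of grid and the z axis of sanitiser, either way round below 0.04 rad and angle between grid's own z axis and vertical below 0.3 rad), for 0.2 s.
3. every cap stands upright on the grid (x of cap0 in the frame of sanitiser between -0.085 and 0.085 m and y of cap0 in the frame of sanitiser between -0.095 and 0.095 m and z of cap0 in the frame of sanitiser between 0.009 and 0.018 m and angle between each of cap0, cap1, cap2, cap3's own z axis and vertical below 0.12 rad and x of cap1 in the frame of sanitiser between -0.085 and 0.085 m and y of cap1 in the frame of sanitiser between -0.095 and 0.095 m and z of cap1 in the frame of sanitiser between 0.009 and 0.018 m and x of cap2 in the frame of sanitiser between -0.085 and 0.085 m and y of cap2 in the frame of sanitiser between -0.095 and 0.095 m and z of cap2 in the frame of sanitiser between 0.009 and 0.018 m and x of cap3 in the frame of sanitiser between -0.085 and 0.085 m and y of cap3 in the frame of sanitiser between -0.095 and 0.095 m and z of cap3 in the frame of sanitiser between 0.009 and 0.018 m), for 0.2 s.
4. the lid is closed (value of joint lid below 0.05 rad), for 0.2 s.
5. the timer is turned fully clockwise to its stop (value of joint timer above 2.33 rad), for 0.2 s.
At the end, for the whole second after the job is handed in: The grid lies flush on the chamber floor (within 3 mm, 6 mm sideways) over both pins, every cap present stands upright (within 7 degrees) on it inside the chamber, the lid is closed (under 0.05 rad), the timer is at its clockwise stop (above 2.33 of 2.4 rad), and all is at rest and released (all of step 2 and all of step 3 and value of joint lid below 0.05 rad and value of joint timer above 2.33 rad and linear speed of each of cap0, cap1, cap2, cap3, grid below 0.02 m/s); the robot touches nothing.
It fails at once if another thing on the table is pushed over 6 cm out of place (distance of any of jug, mug, brush, tape, screwdriver, token0, token1 from where it was at the start of the episode above 0.06 m).
Of cap0, cap1, cap2, cap3 only 2 to 4 are there at a start; the rules pass over those that are not, and their reading is None.
At some moment in a run one of cap0, cap1, cap2, cap3 may be knocked a few centimetres aside while the robot is not near it.
It also fails if it takes over 210 s, if anything falls off the work surface, if the arm or the gripper's body presses on something with over 40 N, if the wrist force passes 120 N, or if a joint passes its speed limit or range.

ROBOT

A 6-joint arm with a two-finger parallel gripper is mounted at the origin on the work surface. World frame = base frame: x ahead of the robot, y to its left, z up, the work surface at z = 0. Lengths are in mm, angles in rad, forces in N, time in s.
With the tool pointing down it reaches from about 275 to 750 mm from the base axis. Payload 10.2 kg.
Tool frame: the origin (TCP) lies midway between the tips of the shut fingers; the grasp point (between the pads) lies 19 mm behind it; z points along the fingers, y is the line along which they close (so a half turn about z gives the same grasp; the last joint's range is limited). The gripper opens to 85 mm and grips with 20 to 120 N. Pads are 22 mm wide; open, the fingers measure 114 mm over their backs; the gripper's body (76 mm by 85 mm) begins 54 mm behind the grasp point. The pads swing forward as they close: fully open they stand 13 mm farther back than shut.
Start: joints at [-0.223, 0.313, 1.498, -0, 1.331, -0.223], TCP at [525.006, -0.013, 231.294] pointing down, gripper open.
Joint ranges: [-2.94, 2.94], [-0.97, 2.17], [0.19, 2.56], [-1.23, 4.37], [0.02, 3.11], [-2.88, 2.88]. Speed limits (rad/s): [2.39, 2.39, 3.01, 3.14, 3.14, 3.14].

INTERFACE

Orientations are given as a unit quaternion [w, x, y, z].
In Python, from rig import ctrl, capture, camera_info gives the robot as it stands.
- The arm moves only by the tool apply_moves, never from a script. Its argument "targets" is a list of rows, each a list of 3 entries, a list of its own where there are three numbers: the finger opening in mm, from 0 to 85.4, then the shift along the world's x, y, z in mm, then the turn, a rotation vector about the world's x, y, z in degrees. In form: [[grip, [dx, dy, dz], [rx, ry, rz]], ...]. A call has 1 to 20 rows; each row is the pose to reach, as a shift and turn from the pose commanded when the call began; what a row does not reach only later rows make up. A row lasts 1/10 s, in which the tool goes at most 50 mm and 8.59 degrees, less where a joint would pass 70% of its speed; a pose out of reach is approached as far as the arm can. A call with a gripper value outside its range is refused whole. The fingers move at their own pace and stop on an object; "squeeze" is the grip in N (left out, the last holds). Time passes only in rows, so rows that repeat a pose let the fingers close. It gives the time, the measured TCP pose, the force, the opening and the grip force at its end, in the units of the state.
- ctrl.sense(): the state, without advancing time (a new reading comes with each control period).
- capture(name): name is "scene" or "side" or "wrist"; returns (picture, depth): 400x640x3 uint8, blue, green, red; 400x640 float32, mm along the optical axis (not along the pixel's ray), 0 where there is no reading.
- camera_info(name): a dict with "vfov" (degrees; the focal length in pixels is half the picture's height over the tangent of half this angle, whatever the lens; pixels are square), "cx", "cy" (the principal point, pixels), "extrinsics" (4x4, takes a point from camera to world coordinates). Camera axes: x right, y down, z forward; pixel columns grow to the right and rows downward; lengths in mm; the calibration is good to about 2 mm. A picture is of the moment at which its call begins: read the wrist's pose just before it. camera_info takes no time and is no camera call; for the wrist camera it gives the pose at the moment of the call.
- ctrl.finish_job(): hands the job in; it is judged then, once.
The state is a dict: "time_s": time; "joints": joint angles; "dq": joint speeds; "tau": joint torques, N m; "eef_pos": TCP position; "ee_rot": TCP orientation; "force": force on the tool from outside, world axes, zero at the start; "wrist_torque": the same for the moment, N m; "grip_width": opening from 0.0 (shut) to 1.0 (fully open); "grip_force": force on a finger pad.
Only numpy, scipy, OpenCV 4.12 (cv2) and the standard library are available. Lean on these libraries where they do the work, as an engineer would, in place of code of your own. Each camera call takes 0.05 s, during which the arm holds its last target. There are 200 camera calls.

## Working session

There is one attempt and no reset: what is moved stays moved. The work goes in short steps, Python scripts to look and compute and a tool call to move; the robot and the scene stay as the last step left them, time stands still between calls to the robot, and variables do not carry over. Pictures are saved under pics/ and viewed, at most 17 in all, crops included, and the job is handed in when it is done.

Besides the shell and the picture viewer there is one more tool, called after "Request:" as a command line: name --argument value ..., lists and objects as JSON in quotes. apply_moves: Moves the arm, as the interface text tells. Its arguments: {"type":"object","properties":{"targets":{"type":"array","items":{"type":"array"}},"squeeze":{"type":"number"}},"required":["targets"]}

```bash
ls; mkdir -p pics; cat > h.py <<'E'
import numpy as np, cv2
from rig import ctrl, capture, camera_info
def K(n):
    i=camera_info(n); return 200/np.tan(np.radians(i["vfov"])/2), i["cx"], i["cy"], np.array(i["extrinsics"])
def ray(n,u,v,z,k=None):
    f,cx,cy,T=k or K(n)
    d=T[:3,:3]@np.array([(u-cx)/f,(v-cy)/f,1]); o=T[:3,3]
    return o+d*(z-o[2])/d[2]
def cloud(n,D,k=None):
    f,cx,cy,T=k or K(n)
    v,u=np.mgrid[:400,:640]
    P=np.stack([(u-cx)/f*D,(v-cy)/f*D,D],-1)@T[:3,:3].T+T[:3,3]
    P[D==0]=np.nan
    return P
E
python3 - <<'E'
from h import *
for n in ("scene","side","wrist"):
    k=K(n); im,D=capture(n); cv2.imwrite(f"pics/{n}0.png",im); np.savez(f"/tmp/{n}0.npz",im=im,D=D,T=k[3],k=k[:3]); print(n,k[:3],k[3].round(2).tolist(), (D==0).mean())
print(ctrl.sense())
a=cv2.imread("pics/scene0.png")
E
```

```text
pics
scene (np.float64(371.1618605564172), 321.1628976639872, 199.81730663149742) [[0.76, 0.42, -0.5, 988.11], [0.65, -0.47, 0.59, -565.47], [0.02, -0.77, -0.63, 684.2], [0.0, 0.0, 0.0, 1.0]] 0.00372265625
side (np.float64(520.9261601508781), 316.92619298186247, 189.9830380450109) [[0.75, -0.48, 0.44, -159.25], [-0.66, -0.56, 0.51, -803.92], [0.0, -0.67, -0.74, 1257.97], [0.0, 0.0, 0.0, 1.0]] 0.00405078125
wrist (np.float64(280.4237266514451), 321.3291123249089, 197.8454247208894) [[1.0, -0.0, -0.0, 525.24], [-0.0, -0.94, -0.33, 84.98], [-0.0, 0.33, -0.94, 373.99], [0.0, 0.0, 0.0, 1.0]] 0.0038515625
{'time_s': 0.15, 'joints': array([-2.23403884e-01,  3.13303047e-01,  1.49823221e+00, -3.11571457e-05,
        1.33100125e+00, -2.23384935e-01]), 'dq': array([-0.00090073, -0.0015303 , -0.00251726, -0.00088468,  0.00057081,
        0.00063007]), 'tau': array([ 1.79854873e-03, -4.12368500e+01, -2.59796566e+01, -1.57318855e-04,
        3.17765021e-03, -3.62555340e-05]), 'eef_pos': array([5.24814291e+02, 2.00636075e-02, 2.30887397e+02]), 'ee_rot': array([-3.91276150e-04,  7.07110780e-01,  7.07102624e-01, -2.64285398e-04]), 'force': array([-0.199266  , -0.31438884,  0.34995071]), 'wrist_torque': array([ 0.05254155, -0.00642028, -0.02295166]), 'grip_force': 0.0, 'grip_width': 1.001222290631626}
```

View pics/scene0.png

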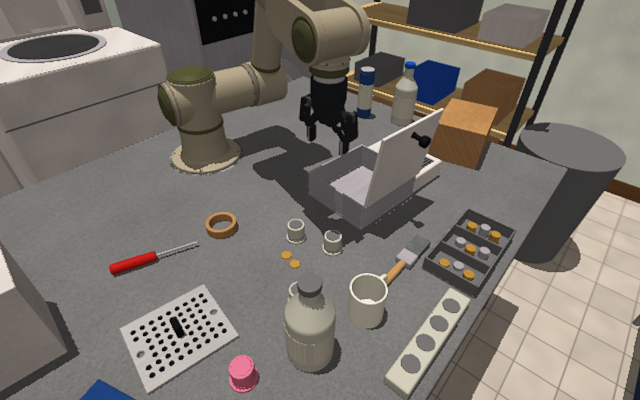

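View pics/side0.png

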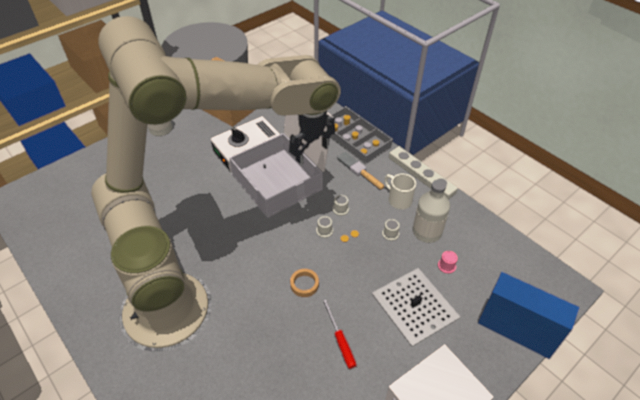

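The scene view shows the grid at (180,335), caps at (296,231), (333,243) and one behind the jug at about (295,290), a pink decoy at (243,372), and the sanitiser at (375,180). The side view shows the three caps at (341,205), (325,226) and (391,229), the grid at (416,305) and the knob at (237,137). Next I measure them from depth.

```bash
cat > m1.py <<'E'
from h import *
for n in ("side","scene"):
    d=np.load(f"/tmp/{n}0.npz"); im,D=d["im"],d["D"]; P=cloud(n,D,(*d["k"],d["T"]))
    Z=P[...,2]; hsv=cv2.cvtColor(im,cv2.COLOR_BGR2HSV)
    print(n,"table z",np.nanmedian(Z[(abs(Z)<15)]))
    inb=(P[...,0]>150)&(P[...,0]<1000)&(abs(P[...,1])<700)
    # cap tops
    m=((Z>38)&(Z<52)&inb&(hsv[...,1]<60)&(hsv[...,2]>90)).astype(np.uint8)
    c,l,s,ce=cv2.connectedComponentsWithStats(m)
    for i in range(1,c):
        if s[i,4]>30:
            q=P[l==i]; print("  top?",ce[i].round(),s[i,4],np.median(q,0).round(1),np.ptp(q,axis=0).round())
    # grid plate
    m=((Z>4)&(Z<12)&inb&(hsv[...,1]<50)&(hsv[...,2]>110)).astype(np.uint8)
    m=cv2.morphologyEx(m,cv2.MORPH_CLOSE,np.ones((7,7)))
    c,l,s,ce=cv2.connectedComponentsWithStats(m)
    for i in range(1,c):
        if s[i,4]>1500:
            q=P[l==i]; r=cv2.minAreaRect(q[~np.isnan(q[:,0])][:,:2].astype(np.float32)); print("  grid?",ce[i].round(),s[i,4],r, np.nanmedian(q[:,2]))
    m=((Z>52)&(Z<66)&inb&(hsv[...,2]>110)).astype(np.uint8)
    c,l,s,ce=cv2.connectedComponentsWithStats(m)
    for i in range(1,c):
        if s[i,4]>300:
            q=P[l==i]; r=cv2.minAreaRect(q[:,:2].astype(np.float32)); print("  pod?",ce[i].round(),s[i,4],r, np.nanmedian(q[:,2]))
    # chamber rim
    m=((Z>74)&(Z<84)&inb).astype(np.uint8)
    c,l,s,ce=cv2.connectedComponentsWithStats(m)
    for i in range(1,c):
        if s[i,4]>60:
            q=P[l==i]; r=cv2.minAreaRect(q[:,:2].astype(np.float32)); print("  rim?",ce[i].round(),s[i,4],r)
    m=((Z>98)&(Z<110)&inb&(hsv[...,2]<80)).astype(np.uint8)
    c,l,s,ce=cv2.connectedComponentsWithStats(m)
    for i in range(1,c):
        if s[i,4]>15:
            q=P[l==i]; r=cv2.minAreaRect(q[:,:2].astype(np.float32)); print("  knob?",ce[i].round(),s[i,4],r)
a=np.load("/tmp/side0.npz")["im"]; b=np.load("/tmp/scene0.npz")["im"]
o=np.hstack([cv2.resize(a[100:240,190:350],None,fx=2.4,fy=2.4,interpolation=2),cv2.resize(b[80:220,290:450],None,fx=2.4,fy=2.4,interpolation=2)])
w=cv2.resize(np.load("/tmp/wrist0.npz")["im"],(400,250)); o=np.vstack([o,cv2.copyMakeBorder(w,0,0,0,o.shape[1]-400,0)])
cv2.imwrite("pics/c1.png",o); print(o.shape)
E
python3 m1.py
```

```text
side table z 2.7919758642224224
  top? [350. 113.] 58 [919.2 253.8  42.1] [ 74. 128.   9.]
  top? [158. 126.] 66 [341.  625.5  45.1] [66. 56. 14.]
  top? [378. 141.] 94 [900.1  45.7  41.6] [136. 110.  11.]
  top? [343. 139.] 33 [795.3 153.4  43.1] [11. 83.  8.]
  top? [261. 151.] 158 [540.8 284.1  45.4] [189.  56.  14.]
  top? [282. 193.] 235 [462.8  66.3  45.8] [209. 190.  14.]
  top? [402. 184.] 49 [ 792.1 -129.    43.6] [38. 49. 14.]
  top? [401. 198.] 65 [ 738.1 -172.9   45.2] [53. 68. 14.]
  top? [340. 200.] 126 [591.2 -54.8  47.8] [45. 47. 13.]
  top? [324. 222.] 131 [497.2 -86.1  48.3] [43. 45. 14.]
  top? [391. 225.] 153 [ 638.3 -222.9   47.7] [43. 44. 14.]
  top? [427. 231.] 87 [ 698.4 -312.    44.9] [64. 81. 14.]
  grid? [195. 163.] 7453 ((413.5686340332031, 410.13128662109375), (536.5484008789062, 503.39862060546875), 49.74006271362305) 2.780322525801921
  grid? [383. 285.] 45124 ((550.4644775390625, -248.57308959960938), (804.4459838867188, 902.6785278320312), 0.04239451885223389) 3.0255924973246238
  grid? [275. 173.] 1809 ((534.4113159179688, 206.19381713867188), (170.2
[... 2304 characters left out ...]
5), (101.86888122558594, 53.813560485839844), 45.74815368652344)
  rim? [334. 181.] 272 ((481.3681335449219, 86.1556396484375), (116.73676300048828, 255.47866821289062), 51.086578369140625)
  rim? [370. 279.] 137 ((758.0965576171875, -131.12884521484375), (71.16484832763672, 35.33161544799805), 24.947017669677734)
  rim? [ 27. 336.] 281 ((333.7374267578125, -600.7857666015625), (66.68769073486328, 158.85037231445312), 55.5486946105957)
  rim? [366. 301.] 134 ((777.21923828125, -170.62489318847656), (71.89942169189453, 29.65489959716797), 26.943004608154297)
  rim? [310. 346.] 143 ((755.514404296875, -310.3547668457031), (85.97381591796875, 33.00088119506836), 43.57191467285156)
(586, 768, 3)
```

View pics/c1.png

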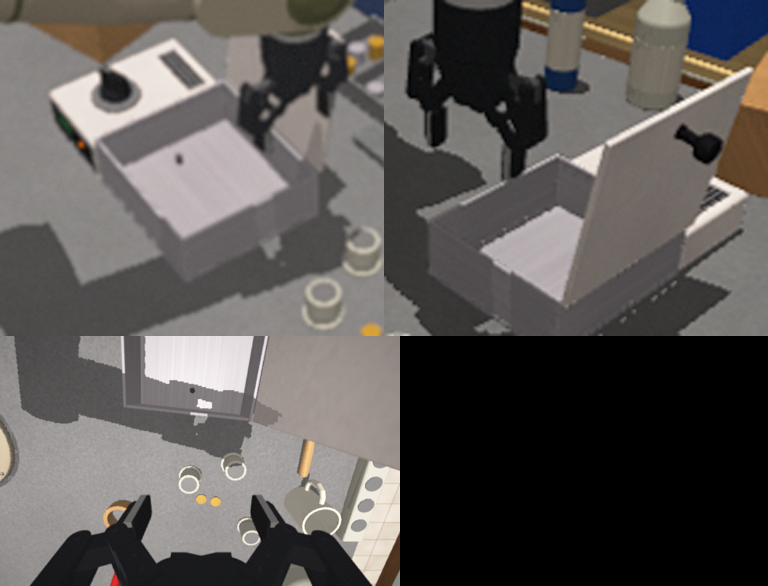

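The crop shows the knob bar on the pod pointing roughly front to back, one dark pin visible, and the lid open away from the robot. The wrist crop shows all three caps with the tokens between them. I move up over the sanitiser for a close look.

Request:
apply_moves --targets '[[85,[-10,45,45],[0,0,0]],[85,[-20,90,90],[0,0,0]],[85,[-25,130,140],[0,0,0]],[85,[-25,150,160],[0,0,0]],[85,[-25,150,160],[0,0,0]],[85,[-25,150,160],[0,0,0]],[85,[-25,150,160],[0,0,0]]]'

```text
time_s: 0.85
eef_pos: [500.0, 149.5, 390.0]
ee_rot: [-0.0, 0.707, 0.707, -0.001]
force: [0.6, 0.4, -0.8]
grip_width: 0.994
grip_force: 0.0
```

```bash
cat > snap.py <<'E'
import sys
from h import *
def snap(tag):
    s=ctrl.sense(); k=K("wrist"); im,D=capture("wrist")
    np.savez(f"/tmp/{tag}.npz",im=im,D=D,T=k[3],k=k[:3]); cv2.imwrite(f"pics/{tag}.png",im)
    print(tag,"t",round(s["time_s"],2),"tcp",s["eef_pos"].round(1)); return im,D,k
if __name__=="__main__": snap(sys.argv[1])
E
python3 snap.py w1
```

```text
w1 t 0.85 tcp [500.  149.5 390. ]
```

View pics/w1.png

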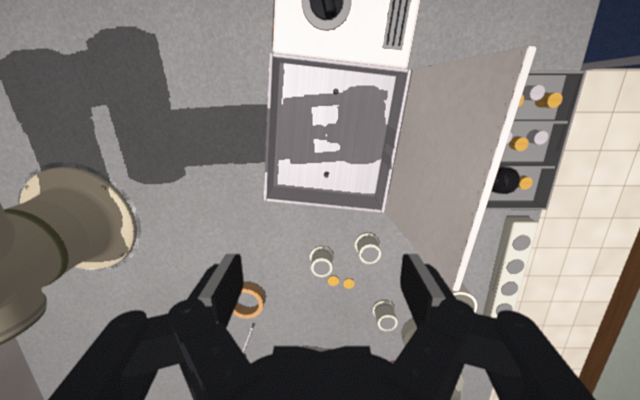

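The view shows the chamber rim with corners near (274,55), (411,68), (383,211) and (266,200), pins at (336,91) and (326,174), the knob at (326,8), and caps at (321,262), (368,248) and (386,315).

```bash
cat > m2.py <<'E'
from h import *
d=np.load("/tmp/w1.npz"); im,D=d["im"],d["D"]; k=(*d["k"],d["T"]); P=cloud("wrist",D,k); Z=P[...,2]
print("table",np.nanmedian(Z[abs(Z)<15]), "floor",np.nanmedian(Z[60:200,290:380]))
for c in [(274,55),(411,68),(383,211),(266,200)]: print("rim",ray("wrist",*c,80,k).round(1))
g=cv2.cvtColor(im,cv2.COLOR_BGR2GRAY)
pins=[]
for u,v in [(336,91),(326,174)]:
    w=g[v-6:v+7,u-6:u+7]; m=(w<45); yy,xx=np.nonzero(m); uu,vv=xx.mean()+u-6,yy.mean()+v-6
    p=ray("wrist",uu,vv,17,k); pins.append(p); print("pin",uu,vv,m.sum(),p.round(1))
a,b=pins[1],pins[0]; print("dist",np.linalg.norm(b-a),"yaw",np.degrees(np.arctan2(*(b-a)[[1,0]]))-90,"mid",(a+b)/2)
m=(abs(Z-80)<5)&(np.mgrid[:400,:640][0]<230)&(P[...,0]<640); q=P[m][:,:2].astype(np.float32); r=cv2.minAreaRect(q); print("rim rect",r)
m=(abs(Z-104)<4)&(np.mgrid[:400,:640][0]<60); q=P[m]; print("knob",m.sum(),q.mean(0) if m.any() else "", cv2.minAreaRect(q[:,:2].astype(np.float32)) if m.sum()>5 else "")
hsv=cv2.cvtColor(im,cv2.COLOR_BGR2HSV)
m=((Z>41)&(Z<52)&(hsv[...,1]<60)).astype(np.uint8); c,l,s,ce=cv2.connectedComponentsWithStats(m)
for i in range(1,c):
    if s[i,4]>100 and 230<ce[i][1]<340:
        q=P[l==i]; mm=[(q[:,j].max()+q[:,j].min())/2 for j in (0,1)]; (x,y),rr=cv2.minEnclosingCircle(np.argwhere(l==i)[:,::-1].astype(np.float32)); print("cap",ce[i].round(),s[i,4],np.round(mm,1),np.ptp(q,axis=0).round(),"circ",round(x),round(y),round(rr,1),ray("wrist",x,y,46,k).round(1))
# lid plane
m=(Z>110)&(Z<260)&(P[...,0]>600)&(P[...,1]>80)&(P[...,1]<280)
q=P[m]; c=q.mean(0); n=np.linalg.svd(q[::7]-c,full_matrices=False)[2][2]; print("lid plane",c.round(1),n.round(3),m.sum())
E
python3 m2.py
```

```text
table 0.6202461563570978 floor 5.5560295599109395
rim [430.9 296.6  80. ]
rim [631.8 279.3  80. ]
rim [606.9  52.6  80. ]
rim [404.7  72.8  80. ]
pin nan nan 0 [nan nan nan]
pin nan nan 0 [nan nan nan]
dist nan yaw nan mid [nan nan nan]
rim rect ((305.10321044921875, 192.6490478515625), (666.6842651367188, 322.4182434082031), 3.694575309753418)
knob 132 [510.24642555 351.62258314 103.78348692] ((510.3114013671875, 352.3878479003906), (14.093118667602539, 14.815869331359863), 12.936704635620117)
cap [369. 253.] 352 [594.9 -50.3] [42. 42.  8.] circ 370 253 10.9 [594.6 -49.8  46. ]
cap [321. 266.] 333 [499.9 -82.1] [42. 43.  8.] circ 321 266 10.6 [499.8 -81.   46. ]
cap [387. 321.] 282 [ 642.9 -221.5] [43. 44.  8.] circ 387 322 10.1 [ 642.1 -219.5   46. ]
lid plane [639.8 187.5 200.9] [-0.983  0.101  0.151] 11707m2.py:8: RuntimeWarning: Mean of empty slice.
  w=g[v-6:v+7,u-6:u+7]; m=(w<45); yy,xx=np.nonzero(m); uu,vv=xx.mean()+u-6,yy.mean()+v-6
  ret = ret.dtype.type(ret / rcount)
```

Request:
apply_moves --targets '[[85,[0,50,-30],[0,0,0]],[85,[5,100,-60],[0,0,0]],[85,[5,120,-60],[0,0,0]],[85,[5,120,-60],[0,0,0]],[85,[5,120,-60],[0,0,0]],[85,[5,120,-60],[0,0,0]]]'

```text
time_s: 1.5
eef_pos: [505.3, 268.6, 331.2]
ee_rot: [0.0, 0.708, 0.707, -0.0]
force: [0.2, -0.6, 0.5]
grip_width: 0.994
grip_force: 0.0
```

```bash
cat > m3.py <<'E'
from h import *
from snap import snap
im,D,k=snap("w2"); P=cloud("wrist",D,k); Z=P[...,2]
m=((Z>99)&(Z<109)&(abs(P[...,0]-510)<60)&(abs(P[...,1]-355)<60)).astype(np.uint8); c,l,s,ce=cv2.connectedComponentsWithStats(m)
for i in range(1,c):
    if s[i,4]>100: q=P[l==i]; print("knob",ce[i],s[i,4],q.mean(0).round(1),cv2.minAreaRect(q[:,:2].astype(np.float32)))
m=((Z>70)&(Z<77)&(abs(P[...,0]-510)<60)&(abs(P[...,1]-355)<60)).astype(np.uint8)
q=P[m>0]; print("disc",m.sum(),cv2.minEnclosingCircle(q[:,:2].astype(np.float32)) if m.any() else "")
E
python3 m3.py
```

```text
w2 t 1.5 tcp [505.3 268.6 331.2]
knob [321.76834862  87.73165138] 436 [506.3 367.9 104. ] ((506.3695068359375, 367.5259704589844), (13.826525688171387, 45.361297607421875), 15.364795684814453)
disc 658 ((486.3374328613281, 341.5311279296875), 56.512420654296875)
```

View pics/w2.png

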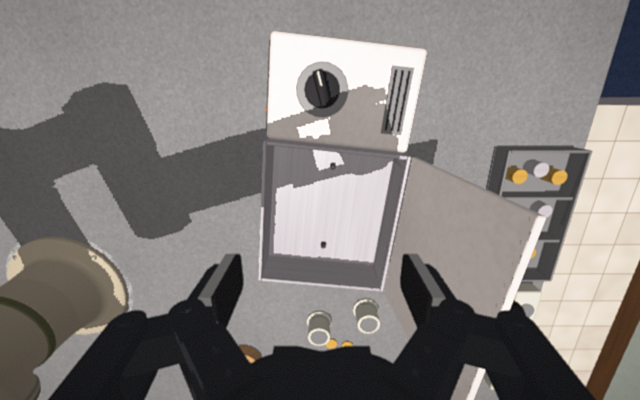

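The bar of the knob is at pixel (322,88), its long axis at 105° in the world, with the pin tops at (333,166) and (323,244). I go down and grip it.

Request:
apply_moves --targets '[[50,[0,50,-20],[0,0,5]],[50,[1,98,-60],[0,0,10]],[50,[1,98,-110],[0,0,15.4]],[50,[1,98,-150],[0,0,15.4]],[50,[1,98,-190],[0,0,15.4]],[50,[1,98,-220],[0,0,15.4]],[50,[1,98,-240],[0,0,15.4]],[50,[1,98,-250],[0,0,15.4]],[50,[1,98,-250],[0,0,15.4]],[50,[1,98,-250],[0,0,15.4]],[5,[1,98,-250],[0,0,15.4]],[5,[1,98,-250],[0,0,15.4]],[5,[1,98,-250],[0,0,15.4]],[5,[1,98,-250],[0,0,15.4]],[5,[1,98,-250],[0,0,15.4]],[5,[1,98,-250],[0,0,15.4]],[5,[1,98,-250],[0,0,15.4]]]' --squeeze 25

```text
time_s: 3.25
eef_pos: [505.8, 368.0, 82.3]
ee_rot: [0.0, 0.606, 0.796, -0.0]
force: [-4.1, -2.0, 5.4]
grip_width: 0.154
grip_force: 27.3
```

```bash
cat > st.py <<'E'
from h import *
s=ctrl.sense(); print(s["time_s"],s["eef_pos"].round(1),s["ee_rot"].round(4),"F",s["force"].round(1),"M",s["wrist_torque"].round(2),"g",s["grip_width"]*85.4,s["grip_force"],"q",s["joints"].round(2))
q=s["ee_rot"]; print("yaw rel start",np.degrees(2*np.arctan2(q[2],q[1]))-90)
E
python3 st.py
```

```text
3.25 [505.8 368.   82.3] [ 0.000e+00  6.059e-01  7.955e-01 -1.000e-04] F [-4.1 -2.   5.4] M [-0.38  0.62 -0.03] g 13.17989516046397 27.275860011577606 q [ 0.44  0.67  1.35 -0.    1.12  0.17]
yaw rel start 15.409193544394682
```

Request:
apply_moves --targets '[[5,[0,0,0],[0,0,6]],[5,[0,0,0],[0,0,12]],[5,[0,0,0],[0,0,18]],[5,[0,0,0],[0,0,24]],[5,[0,0,0],[0,0,30]],[5,[0,0,0],[0,0,30]],[5,[0,0,0],[0,0,30]]]'

```text
time_s: 3.95
eef_pos: [505.4, 367.8, 82.3]
ee_rot: [-0.0, 0.379, 0.925, -0.001]
force: [-5.6, -3.7, 7.9]
grip_width: 0.158
grip_force: 27.5
```

```bash
python3 st.py
```

```text
3.95 [505.4 367.8  82.3] [-3.000e-04  3.792e-01  9.253e-01 -5.000e-04] F [-5.6 -3.7  7.9] M [-0.53  0.95  0.03] g 13.459559891807846 27.455855011940002 q [ 0.44  0.67  1.35 -0.    1.12 -0.35]
yaw rel start 45.43307766153015
```

Request:
apply_moves --targets '[[5,[0,0,0],[0,0,6]],[5,[0,0,0],[0,0,12]],[5,[0,0,0],[0,0,18]],[5,[0,0,0],[0,0,24]],[5,[0,0,0],[0,0,30]],[5,[0,0,0],[0,0,30]],[5,[0,0,0],[0,0,30]]]'

```text
time_s: 4.65
eef_pos: [505.2, 367.5, 82.3]
ee_rot: [-0.001, 0.127, 0.992, -0.001]
force: [-7.8, -5.5, 9.4]
grip_width: 0.161
grip_force: 27.6
```

```bash
python3 st.py
```

```text
4.65 [505.2 367.5  82.3] [-8.000e-04  1.268e-01  9.919e-01 -9.000e-04] F [-7.8 -5.5  9.4] M [-0.94  1.19 -0.  ] g 13.732783326404668 27.64001190662384 q [ 0.44  0.67  1.35 -0.    1.13 -0.87]
yaw rel start 75.43514203897118
```

Request:
apply_moves --targets '[[5,[-1,-1,0],[0,0,6]],[5,[-1,-1,0],[0,0,12]],[5,[-1,-1,0],[0,0,18]],[5,[-1,-1,0],[0,0,24]],[5,[-1,-1,0],[0,0,30]],[5,[-1,-1,0],[0,0,30]],[5,[-1,-1,0],[0,0,30]]]'

```text
time_s: 5.35
eef_pos: [505.9, 367.1, 82.9]
ee_rot: [0.0, -0.126, 0.992, 0.002]
force: [-1.3, -1.1, 8.0]
grip_width: 0.157
grip_force: 242.9
```

```bash
python3 st.py
```

```text
5.35 [505.9 367.1  82.9] [ 5.00e-04 -1.26e-01  9.92e-01  2.50e-03] F [-1.3 -1.1  8. ] M [-0.25  0.17 -7.14] g 13.3695128667585 242.91808772832155 q [ 0.44  0.67  1.35  0.    1.12 -1.39]
yaw rel start 104.48268003568973
```

Request:
apply_moves --targets '[[5,[0,0,0],[0,0,-2]],[5,[0,0,0],[0,0,-2]],[5,[0,0,0],[0,0,-2]]]'

```text
time_s: 5.65
eef_pos: [505.9, 367.1, 82.8]
ee_rot: [0.0, -0.11, 0.994, 0.002]
force: [-1.5, -1.0, 6.0]
grip_width: 0.16
grip_force: 215.6
```

```bash
python3 st.py
```

```text
5.65 [505.9 367.1  82.8] [ 5.000e-04 -1.097e-01  9.940e-01  2.200e-03] F [-1.5 -1.   6. ] M [-0.25  0.17 -6.33] g 13.664675845452813 215.61980715952814 q [ 0.44  0.67  1.35  0.    1.12 -1.35]
yaw rel start 102.59299504626753
```

Request:
apply_moves --targets '[[5,[0,0,0],[0,0,-4]],[5,[0,0,0],[0,0,-8]],[5,[0,0,0],[0,0,-8]],[5,[0,0,0],[0,0,-8]]]'

```text
time_s: 6.05
eef_pos: [505.9, 367.2, 82.6]
ee_rot: [0.001, -0.044, 0.999, 0.001]
force: [-0.2, -0.2, 7.1]
grip_width: 0.156
grip_force: 121.6
```

```bash
python3 st.py
```

```text
6.05 [505.9 367.2  82.6] [ 9.00e-04 -4.44e-02  9.99e-01  1.10e-03] F [-0.2 -0.2  7.1] M [-0.18 -0.1  -3.01] g 13.311442975990115 121.55010176240467 q [ 0.44  0.67  1.35  0.    1.12 -1.22]
yaw rel start 95.08746583703066
```

Request:
apply_moves --targets '[[5,[0,0,0],[0,0,-6]],[5,[0,0,0],[0,0,-6]],[5,[0,0,0],[0,0,-6]]]'

```text
time_s: 6.35
eef_pos: [505.8, 367.1, 82.5]
ee_rot: [0.001, 0.004, 1.0, 0.001]
force: [0.5, -1.6, 5.9]
grip_width: 0.158
grip_force: 65.9
```

```bash
python3 st.py
```

```text
6.35 [505.8 367.1  82.5] [1.2e-03 4.3e-03 1.0e+00 5.0e-04] F [ 0.5 -1.6  5.9] M [-0.17 -0.26 -0.91] g 13.478652471119537 65.86015624925494 q [ 0.44  0.67  1.35 -0.    1.12 -1.12]
yaw rel start 89.50668495653755
```

Request:
apply_moves --targets '[[50,[0,0,0],[0,0,0]],[50,[0,0,0],[0,0,0]],[50,[0,0,0],[0,0,0]],[50,[0,0,0],[0,0,0]],[50,[0,0,30],[0,0,0]],[50,[0,0,80],[0,0,0]],[50,[0,0,130],[0,0,0]],[50,[0,0,180],[0,0,0]],[50,[0,0,230],[0,0,0]],[70,[0,-30,250],[0,0,0]],[70,[0,-70,250],[0,0,0]],[70,[0,-70,250],[0,0,0]]]'

```text
time_s: 7.55
eef_pos: [505.3, 293.9, 332.3]
ee_rot: [0.001, 0.007, 1.0, -0.0]
force: [-0.7, 0.2, 0.4]
grip_width: 0.819
grip_force: 0.0
```

```bash
cat > m4.py <<'E'
from h import *
from snap import snap
im,D,k=snap("w3"); P=cloud("wrist",D,k); Z=P[...,2]
m=((Z>99)&(Z<109)&(abs(P[...,0]-510)<60)&(abs(P[...,1]-365)<60)).astype(np.uint8); c,l,s,ce=cv2.connectedComponentsWithStats(m)
for i in range(1,c):
    if s[i,4]>100: q=P[l==i]; print("knob",ce[i],s[i,4],q.mean(0).round(1),cv2.minAreaRect(q[:,:2].astype(np.float32)))
E
python3 m4.py; python3 st.py
```

```text
w3 t 7.55 tcp [505.3 293.9 332.3]
knob [375.4057971  164.90724638] 345 [504.5 366.7 103.9] ((505.3603515625, 367.3879699707031), (14.400290489196777, 44.74202346801758), 84.3403549194336)
7.6 [505.1 295.6 331.7] [2.0e-04 6.2e-03 1.0e+00 0.0e+00] F [-0.1  0.2  0.3] M [ 0.02 -0.08 -0.06] g 70.15485639932922 0.0 q [ 0.33  0.41  1.11 -0.    1.63 -1.23]
yaw rel start 89.29296325934376
```

Request:
apply_moves --targets '[[70,[0,-40,0],[0,0,0]],[70,[0,-85,0],[0,0,0]],[70,[0,-130,0],[0,0,0]],[70,[0,-175,0],[0,0,0]],[70,[0,-220,0],[0,0,-5]],[70,[0,-265,0],[0,0,-9]],[70,[0,-310,0],[0,0,-9]],[70,[0,-355,0],[0,0,-9]],[70,[0,-400,0],[0,0,-9]],[70,[0,-445,0],[0,0,-9]],[70,[0,-490,0],[0,0,-9]],[70,[0,-535,0],[0,0,-9]],[70,[0,-580,0],[0,0,-9]],[70,[0,-625,0],[0,0,-9]],[70,[0,-670,0],[0,0,-9]],[70,[0,-710,0],[0,0,-9]],[70,[0,-734,0],[0,0,-9]],[70,[0,-734,0],[0,0,-9]],[70,[0,-734,0],[0,0,-9]],[70,[0,-734,0],[0,0,-9]]]'

```text
time_s: 9.6
eef_pos: [505.7, -435.7, 331.5]
ee_rot: [0.0, 0.083, 0.997, 0.0]
force: [-0.0, 0.5, 0.6]
grip_width: 0.818
grip_force: 0.0
```

```bash
cat > m5.py <<'E'
from h import *
from snap import snap
im,D,k=snap("w4"); P=cloud("wrist",D,k); Z=P[...,2]
near=(abs(P[...,0]-506)<150)&(abs(P[...,1]+437)<150)
print("table",np.nanmedian(Z[near&(abs(Z)<4)]))
m=((Z>34)&(Z<44)&near).astype(np.uint8); c,l,s,ce=cv2.connectedComponentsWithStats(m)
for i in range(1,c):
    if s[i,4]>60: q=P[l==i]; print("handle",ce[i],s[i,4],q.mean(0).round(1),cv2.minAreaRect(q[:,:2].astype(np.float32)))
hsv=cv2.cvtColor(im,cv2.COLOR_BGR2HSV)
m=((Z>5)&(Z<12)&near).astype(np.uint8); m=cv2.morphologyEx(m,cv2.MORPH_CLOSE,np.ones((9,9)))
c,l,s,ce=cv2.connectedComponentsWithStats(m); i=1+s[1:,4].argmax(); cs,_=cv2.findContours((l==i).astype(np.uint8),0,2)
r=cv2.minAreaRect(max(cs,key=cv2.contourArea)); B=cv2.boxPoints(r); W=np.array([ray("wrist",*b,8,k) for b in B]); print("plate px",r,"\n",W.round(1),"mean",W.mean(0).round(1))
q=P[(l==i)&(Z>5)&(Z<11)]; print("plate rect",cv2.minAreaRect(q[:,:2].astype(np.float32)))
E
python3 m5.py
```

```text
w4 t 9.6 tcp [ 505.7 -435.7  331.5]
table 0.3911570610533772
handle [321.97647059 161.94705882] 170 [ 512.8 -435.7   40.2] ((513.2835083007812, -435.7012634277344), (12.740392684936523, 29.013687133789062), 80.24420928955078)
handle [255.12087912 237.28571429] 91 [ 624.3 -571.5   39. ] ((626.328369140625, -570.5023803710938), (60.05348587036133, 7.268675327301025), 24.082422256469727)
plate px ((321.6930236816406, 155.8853302001953), (113.10857391357422, 94.74797058105469), 1.0416265726089478) 
 [[ 573.8 -549.5    8. ]
 [ 418.5 -509.8    8. ]
 [ 451.3 -333.4    8. ]
 [ 610.9 -352.3    8. ]] mean [ 513.6 -436.2    8. ]
plate rect ((513.8623046875, -436.01904296875), (180.54624938964844, 160.47021484375), 79.49278259277344)
```

View pics/w4.png

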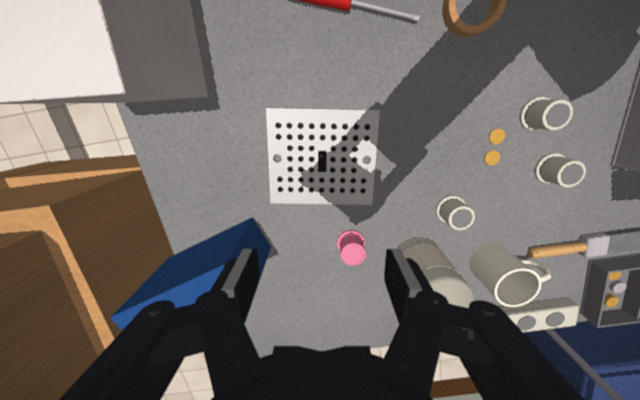

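The grid lies at pixel (322,157), with its handle at (322,162). It is unobstructed; the jug is at (440,270) and the pink cap at (352,248). I grip the handle, then compare the pin positions across the saved views.

Request:
apply_moves --targets '[[50,[4,0,-40],[0,0,0]],[50,[8.5,1,-90],[0,0,-0.9]],[50,[8.5,1,-140],[0,0,-0.9]],[50,[8.5,1,-190],[0,0,-0.9]],[50,[8.5,1,-240],[0,0,-0.9]],[50,[8.5,1,-280],[0,0,-0.9]],[50,[8.5,1,-305],[0,0,-0.9]],[50,[8.5,1,-319],[0,0,-0.9]],[50,[8.5,1,-319],[0,0,-0.9]],[50,[8.5,1,-319],[0,0,-0.9]],[5,[8.5,1,-319],[0,0,-0.9]],[5,[8.5,1,-319],[0,0,-0.9]],[5,[8.5,1,-319],[0,0,-0.9]],[5,[8.5,1,-319],[0,0,-0.9]],[5,[8.5,1,-319],[0,0,-0.9]],[5,[8.5,1,-319],[0,0,-0.9]],[5,[8.5,1,-319],[0,0,-0.9]],[5,[8.5,1,-319],[0,0,-0.9]]]' --squeeze 80

```text
time_s: 11.45
eef_pos: [513.9, -436.6, 13.7]
ee_rot: [0.001, 0.091, 0.996, -0.001]
force: [-1.1, 0.8, 5.6]
grip_width: 0.152
grip_force: 80.3
```

```bash
python3 st.py; cat > m6.py <<'E'
from h import *
def pins(tag,guess):
    d=np.load(f"/tmp/{tag}.npz"); im=d["im"]; k=(*d["k"],d["T"]); f,cx,cy,T=k
    g=cv2.cvtColor(im,cv2.COLOR_BGR2GRAY); out=[]
    for w in guess:
        c=T[:3,:3].T@(np.array(w)-T[:3,3]); u,v=int(c[0]/c[2]*f+cx),int(c[1]/c[2]*f+cy)
        if not(10<u<630 and 10<v<390): print(tag,"off",u,v); continue
        W=g[v-9:v+10,u-9:u+10].astype(float); bg=np.median(W); m=(W<min(60,bg-30)).astype(np.uint8); n,l,s,ce=cv2.connectedComponentsWithStats(m)
        if n<2: print(tag,u,v,"none",W.min(),bg); continue
        i=1+np.argmax(s[1:,4]); e=ce[i]+[u-9,v-9]; p=ray("wrist",*e,13,k); out.append(p); print(tag,e.round(1),s[i],W.min(),bg,p.round(1))
    if len(out)==2:
        a,b=out; print("  dist",np.linalg.norm(b-a).round(1),"yaw",(np.degrees(np.arctan2(*(b-a)[[1,0]]))-90).round(2),"mid",((a+b)/2).round(1))
if __name__=="__main__":
    for t in ("w1","w2","w3"): pins(t,[(510,101,13),(527,250,13)])
E
python3 m6.py
```

```text
11.45 [ 513.9 -436.6   13.7] [ 7.000e-04  9.150e-02  9.958e-01 -8.000e-04] F [-1.1  0.8  5.6] M [0.   0.11 0.04] g 12.97386858720686 80.25312423706055 q [-0.88  0.85  1.2  -0.    1.08 -2.27]
yaw rel start 79.50087799430003
w1 [326. 173.] [8 8 3 1 3] 47.0 231.0 [508.4 103.6  13. ]
w1 [334.8  92.8] [ 6 11  3  2  4] 52.0 227.0 [522.9 246.8  13. ]
  dist 143.9 yaw -5.78 mid [515.7 175.2  13. ]
w2 [322.9 243.7] [8 8 3 3 7] 38.0 218.0 [508.  103.3  13. ]
w2 [332.  164.3] [6 8 3 2 3] 49.0 135.0 [523.3 252.3  13. ]
  dist 149.8 yaw -5.89 mid [515.6 177.8  13. ]
w3 [206.5 156.7] [ 9  6  4  4 14] 35.0 207.0 [507.1 102.9  13. ]
w3 [295.8 164.9] [ 8  5  4  5 15] 36.0 170.0 [522.9 250.7  13. ]
  dist 148.6 yaw -6.1 mid [515.  176.8  13. ]
```

Request:
apply_moves --targets '[[5,[0,0,20],[0,0,0]],[5,[0,0,50],[0,0,0]],[5,[0,0,90],[0,0,0]],[5,[0,0,130],[0,0,0]],[5,[0,0,165],[0,0,0]],[5,[0,10,190],[0,0,0]],[5,[0,30,190],[0,0,0]],[5,[0,60,190],[0,0,0]],[5,[0,95,190],[0,0,0]],[5,[0,130,190],[0,0,0]],[5,[0,165,190],[0,0,0]],[5,[0,200,190],[0,0,0]],[5,[0,235,190],[0,0,0]],[5,[0,270,190],[0,0,0]],[5,[0,305,190],[0,0,0]],[5,[0,340,190],[0,0,0]],[5,[0,370,190],[0,0,0]],[5,[0,390,190],[0,0,0]],[5,[0,400,190],[0,0,0]],[5,[0,400,190],[0,0,0]]]'

```text
time_s: 13.45
eef_pos: [513.3, -35.3, 202.1]
ee_rot: [-0.0, 0.091, 0.996, 0.0]
force: [-0.3, -1.2, -4.3]
grip_width: 0.148
grip_force: 78.7
```

```bash
python3 st.py; python3 - <<'E'
from snap import *
im,D,k=snap("w5"); P=cloud("wrist",D,k); Z=P[...,2]
T=np.array(ctrl.sense()["eef_pos"])
d=D[250:260,310:330]; print(np.unique(Z[(Z>150)].round()[::50],return_counts=True)[0][:40])
E
```

```text
13.45 [513.3 -35.3 202.1] [-3.000e-04  9.080e-02  9.959e-01  1.000e-04] F [-0.3 -1.2 -4.3] M [-0.08  0.07  0.02] g 12.624697854447042 78.72303128242493 q [-0.3   0.31  1.57 -0.    1.25 -1.69]
yaw rel start 79.58120870845039
w5 t 13.45 tcp [513.3 -35.3 202.1]
[150. 151. 152. 153. 154. 155. 156. 157. 158. 159. 160. 161. 162. 163.
 164. 165. 166. 167. 168. 169. 170. 171. 172. 173. 174. 175. 176. 177.
 178. 179. 180. 181. 182. 183. 184. 185. 186. 187. 188. 189.]
```

View pics/w5.png

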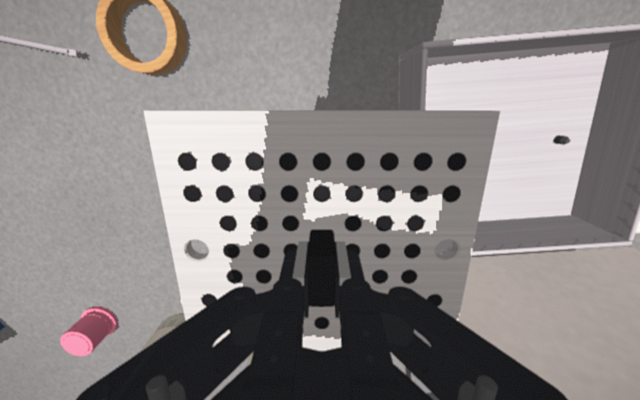

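The held grid appears level, with its holes at (197,249) and (447,249), and the near pin at (561,140). I compute the hole midpoint in the tool frame.

```bash
python3 - <<'E'
from h import *
d=np.load("/tmp/w5.npz"); im,D=d["im"],d["D"]; k=(*d["k"],d["T"]); P=cloud("wrist",D,k); Z=P[...,2]
print("plate z",[np.nanmedian(Z[y-6:y+6,x-6:x+6]).round(1) for x,y in [(210,130),(430,130),(470,200),(180,220),(320,130)]])
H=[]
for u,v in [(197,249),(447,249)]:
    zz=Z[v-12:v+13,u-14:u+15]; m=(zz<180).astype(np.uint8); n,l,s,ce=cv2.connectedComponentsWithStats(m); i=1+s[1:,4].argmax(); print(ce[i]+[u-14,v-12],s[i])
    # hole outline: left/top edges of union of hole region seen through: use colour contrast edge as well
    H.append((u,v))
g=cv2.cvtColor(im,cv2.COLOR_BGR2GRAY)
o=np.hstack([cv2.resize(im[230:270,177:217],None,fx=9,fy=9,interpolation=0),cv2.resize(im[230:270,427:467],None,fx=9,fy=9,interpolation=0)])
cv2.imwrite("pics/h5.png",o)
zp=np.nanmedian(Z[125:135,200:440])
B=[(145,111),(498,111)]
for b in B: print("corner",ray("wrist",*b,zp,k).round(1))
for b in H: print("hole",ray("wrist",*b,zp,k).round(1))
# front-edge line and side edges via contour on depth mask
m=((abs(Z-zp)<6)).astype(np.uint8); m[240:]=0
cs,_=cv2.findContours(m,0,2); c=max(cs,key=cv2.contourArea)
E
```

```text
plate z [np.float64(196.9), np.float64(197.2), np.float64(197.1), np.float64(196.9), np.float64(197.0)]
[199.43529412 245.94117647] [  8   2  18  14 170]
[443.67058824 246.17058824] [  2   3  18  14 170]
corner [ 419.  -108.3  197.1]
corner [451.4  67.1 197.1]
hole [ 499.2 -108.1  197.1]
hole [526.3  38.8 197.1]
```

View pics/h5.png

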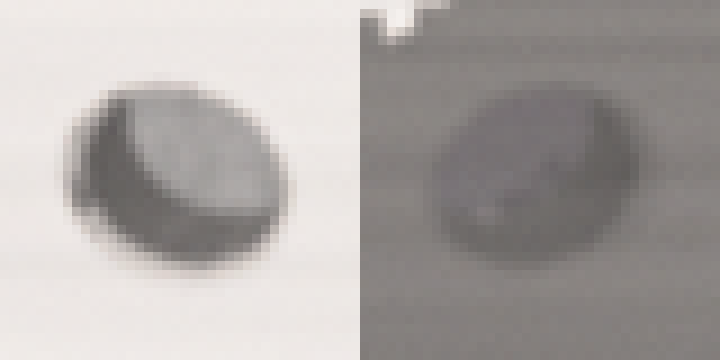

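Request:
apply_moves --targets '[[5,[0,20,0],[0,0,0]],[5,[1,50,0],[0,0,1]],[5,[2.3,85,0],[0,0,3]],[5,[2.3,120,0],[0,0,4.5]],[5,[2.3,155,0],[0,0,4.5]],[5,[2.3,185,0],[0,0,4.5]],[5,[2.3,205,0],[0,0,4.5]],[5,[2.3,212.6,0],[0,0,4.5]],[5,[2.3,212.6,0],[0,0,4.5]],[5,[2.3,212.6,-30],[0,0,4.5]],[5,[2.3,212.6,-60],[0,0,4.5]],[5,[2.3,212.6,-85],[0,0,4.5]],[5,[2.3,212.6,-110],[0,0,4.5]],[5,[2.3,212.6,-130],[0,0,4.5]],[5,[2.3,212.6,-145],[0,0,4.5]],[5,[2.3,212.6,-155],[0,0,4.5]],[5,[2.3,212.6,-157],[0,0,4.5]],[5,[2.3,212.6,-157],[0,0,4.5]],[5,[2.3,212.6,-157],[0,0,4.5]]]'

```text
time_s: 15.4
eef_pos: [516.4, 176.4, 46.1]
ee_rot: [0.001, 0.052, 0.999, 0.0]
force: [0.0, -0.1, -3.8]
grip_width: 0.148
grip_force: 78.9
```

```bash
python3 st.py; python3 - <<'E'
from m6 import pins
pins("w5",[(508,103,13)])
from snap import *
im,D,k=snap("w6"); 
cv2.imwrite("pics/h6.png",np.hstack([cv2.resize(im[200:300,140:260],None,fx=3.3,fy=5,interpolation=2),cv2.resize(im[200:300,390:510],None,fx=3.3,fy=5,interpolation=2)]))
E
```

```text
15.4 [516.4 176.4  46.1] [8.000e-04 5.250e-02 9.986e-01 1.000e-04] F [ 0.  -0.1 -3.8] M [-0.01  0.04 -0.  ] g 12.600698674593161 78.89680981636047 q [ 0.11  0.57  1.64 -0.    0.93 -1.35]
yaw rel start 83.98679843433942
w5 [427.7 155.7] [ 0 15  5  4 17] 17.0 131.0 [514.4  93.6  13. ]
w6 t 15.4 tcp [516.4 176.4  46.1]
```

View pics/w6.png

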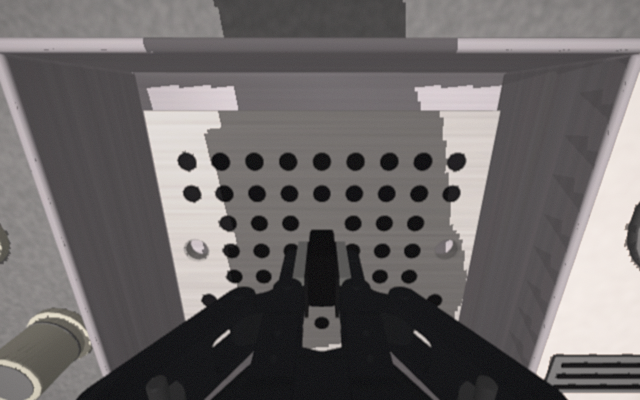

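The grid hangs parallel inside the chamber (plate front edge on row 111, holes at (197,249) and (447,249)). I zoom into the holes.

View pics/h6.png

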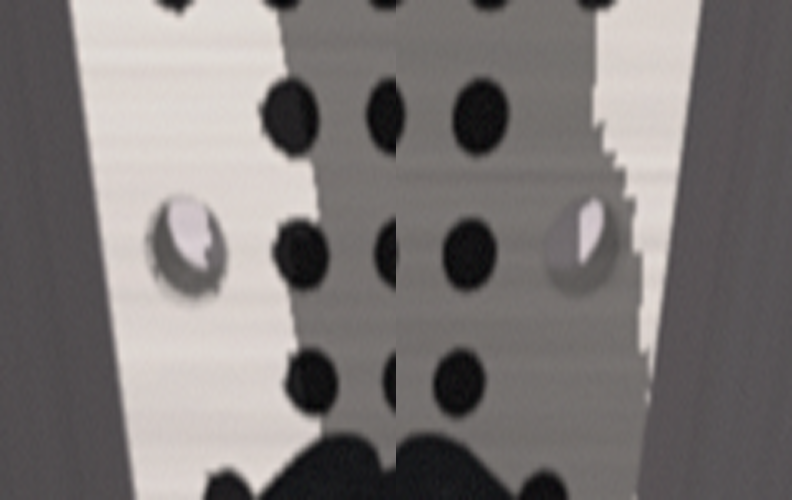

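```bash
python3 - <<'E'
from h import *
d=np.load("/tmp/w5.npz"); k=(*d["k"],d["T"]); g=cv2.cvtColor(d["im"],cv2.COLOR_BGR2GRAY); W=g[130:150,548:574]; m=(W<90).astype(np.uint8)
n,l,s,ce=cv2.connectedComponentsWithStats(m); i=1+s[1:,4].argmax(); e=ce[i]+[548,130]; print(e,s[i]); print(ray("wrist",*e,12.5,k))
d=np.load("/tmp/w6.npz"); k=(*d["k"],d["T"]); f,cx,cy,T=k
# predicted pixel of pin tops
for p in [(507.4,102.7,20),(522.8,251,20)]:
    c=T[:3,:3].T@(np.array(p)-T[:3,3]); print("pred",c[0]/c[2]*f+cx,c[1]/c[2]*f+cy)
E
```

```text
[560.52325581 139.41860465] [ 6  6 14  8 86]
[523.44290797 247.9203639   12.5       ]
pred 209.97734321237078 232.42647046873978
pred 433.31152608981597 231.9899315763907
```

Request:
apply_moves --targets '[[5,[-0.5,0,-4],[0,0,0]],[5,[-0.5,0,-8],[0,0,0]],[5,[-0.5,0,-11],[0,0,0]],[5,[-0.5,0,-14],[0,0,0]],[5,[-0.5,0,-16],[0,0,0]],[5,[-0.5,0,-16],[0,0,0]],[5,[-0.5,0,-16],[0,0,0]]]'

```text
time_s: 16.15
eef_pos: [515.4, 176.6, 29.3]
ee_rot: [0.0, 0.052, 0.999, 0.0]
force: [-0.1, -1.0, -5.0]
grip_width: 0.152
grip_force: 78.9
```

```bash
python3 st.py
```

```text
16.15 [515.4 176.6  29.3] [0.     0.0524 0.9986 0.    ] F [-0.1 -1.  -5. ] M [ 0.01 -0.06  0.01] g 12.953138973455133 78.89589428901672 q [ 0.11  0.6   1.65  0.    0.89 -1.35]
yaw rel start 83.99765222428024
```

Request:
apply_moves --targets '[[5,[0,0,-2],[0,0,0]],[5,[0,0,-4],[0,0,0]],[5,[0,0,-6],[0,0,0]],[5,[0,0,-8],[0,0,0]],[5,[0,0,-10],[0,0,0]],[5,[0,0,-11],[0,0,0]],[5,[0,0,-11],[0,0,0]],[5,[0,0,-11],[0,0,0]]]'

```text
time_s: 16.95
eef_pos: [515.3, 176.6, 18.7]
ee_rot: [-0.0, 0.052, 0.999, -0.0]
force: [-4.4, -0.4, 3.8]
grip_width: 0.148
grip_force: 80.0
```

```bash
python3 st.py
```

```text
16.95 [515.3 176.6  18.7] [-0.000e+00  5.230e-02  9.986e-01 -1.000e-04] F [-4.4 -0.4  3.8] M [-0.2   0.58  0.05] g 12.631729316978802 79.96750116348267 q [ 0.12  0.61  1.66 -0.    0.87 -1.35]
yaw rel start 84.00976849865492
```

Request:
apply_moves --targets '[[40,[0,0,0],[0,0,0]],[40,[0,0,0],[0,0,0]],[40,[0,0,0],[0,0,0]],[40,[0,0,0],[0,0,0]],[40,[0,0,20],[0,0,0]],[40,[0,0,60],[0,0,0]],[40,[0,0,110],[0,0,0]],[40,[0,0,160],[0,0,0]],[40,[0,0,210],[0,0,0]],[70,[0,-30,250],[0,0,0]],[70,[0,-80,270],[0,0,0]],[70,[0,-130,270],[0,0,0]],[70,[0,-180,270],[0,0,0]],[70,[0,-210,270],[0,0,0]],[70,[0,-220,270],[0,0,0]],[70,[0,-220,270],[0,0,0]],[70,[0,-220,270],[0,0,0]]]'

```text
time_s: 18.65
eef_pos: [515.4, -42.4, 288.3]
ee_rot: [0.0, 0.052, 0.999, 0.0]
force: [-0.2, -0.2, -0.3]
grip_width: 0.821
grip_force: 0.0
```

```bash
cat > m7.py <<'E'
import sys
from h import *
from snap import snap
tag=sys.argv[1]
im,D,k=snap(tag); P=cloud("wrist",D,k); Z=P[...,2]; hsv=cv2.cvtColor(im,cv2.COLOR_BGR2HSV)
print("table",np.nanmedian(Z[(abs(Z)<6)]).round(2))
m=((Z>8)&(Z<17)&(abs(P[...,0]-515)<95)&(abs(P[...,1]-177)<100)).astype(np.uint8); m=cv2.morphologyEx(m,cv2.MORPH_CLOSE,np.ones((9,9)))
c,l,s,ce=cv2.connectedComponentsWithStats(m)
if c>1:
    i=1+s[1:,4].argmax(); q=P[(l==i)&(Z>8)&(Z<17)]; print("grid",s[i],np.median(q,0).round(1),[np.percentile(q[:,2],p).round(1) for p in (5,95)],cv2.minAreaRect(q[:,:2].astype(np.float32)))
m=((Z>43)&(Z<50)&(hsv[...,1]<70)).astype(np.uint8); c,l,s,ce=cv2.connectedComponentsWithStats(m)
for i in range(1,c):
    q=P[l==i]
    if s[i,4]>100 and np.ptp(q[:,0])<60 and np.ptp(q[:,1])<60:
        cs,_=cv2.findContours((l==i).astype(np.uint8),0,2); (x,y),r=cv2.minEnclosingCircle(np.vstack(cs))
        print("cap",ce[i].round(),s[i,4],"mid",((q.max(0)+q.min(0))/2).round(1),np.ptp(q,axis=0).round(),np.median(q[:,2]).round(1))
m=(Z>95)&(P[...,0]>640)&(P[...,1]<-180)&(P[...,1]>-420)&(Z<230)
if m.sum()>50: q=P[m]; print("jug",cv2.minEnclosingCircle(q[:,:2].astype(np.float32)))
m=(hsv[...,0]>10)&(hsv[...,0]<25)&(hsv[...,1]>130)&(abs(Z)<9)
c,l,s,ce=cv2.connectedComponentsWithStats(m.astype(np.uint8))
for i in range(1,c):
    if 40<s[i,4]<700: print("token?",ce[i].round(),P[l==i].mean(0).round(1))
E
python3 m7.py w7
```

```text
w7 t 18.65 tcp [515.4 -42.4 288.3]
table 0.46
grid [  402    87   142   111 13217] [505.8 174.5  13.4] [np.float64(12.0), np.float64(14.9)] ((518.3214721679688, 186.1287841796875), (199.97801208496094, 162.37405395507812), 83.97811126708984)
cap [479. 147.] 226 mid [515.2 176.9  45.2] [30. 16.  4.] 45.2
cap [291. 155.] 768 mid [498.6 -82.8  46.1] [43. 42.  6.] 46.7
cap [320. 216.] 618 mid [593.7 -52.5  46.1] [42. 43.  6.] 46.6
cap [216. 255.] 537 mid [ 641.9 -221.9   46.1] [43. 43.  6.] 46.7
cap [271. 327.] 109 mid [ 785.3 -155.    46.5] [28. 57.  7.] 46.5
jug ((728.7803955078125, -269.6968994140625), 38.85272979736328)
token? [257. 171.] [ 524.5 -144.5    4.4]
token? [256. 193.] [ 559.4 -151.5    4.4]
```

View pics/w7.png

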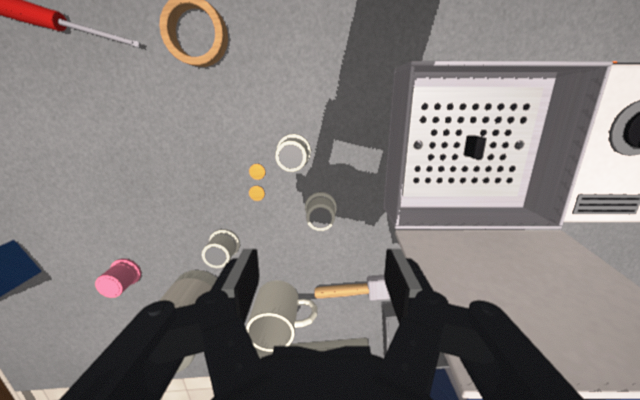

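The grid is flush (handle top at 45 mm). In the view the caps stand at (291,155), (320,216) and (216,255), with the tokens at (257,171) and (256,193). I pick the first cap.

Request:
apply_moves --targets '[[72,[-16,-39,-40],[0,0,-6]],[72,[-16.7,-39.4,-85],[0,0,-12]],[72,[-16.7,-39.4,-130],[0,0,-12]],[72,[-16.7,-39.4,-175],[0,0,-12]],[72,[-16.7,-39.4,-215],[0,0,-12]],[72,[-16.7,-39.4,-245],[0,0,-12]],[72,[-16.7,-39.4,-265],[0,0,-12]],[72,[-16.7,-39.4,-274],[0,0,-12]],[72,[-16.7,-39.4,-274],[0,0,-12]],[72,[-16.7,-39.4,-274],[0,0,-12]],[30,[-16.7,-39.4,-274],[0,0,-12]],[30,[-16.7,-39.4,-274],[0,0,-12]],[30,[-16.7,-39.4,-274],[0,0,-12]],[30,[-16.7,-39.4,-274],[0,0,-12]],[30,[-16.7,-39.4,-274],[0,0,-12]]]' --squeeze 25

```text
time_s: 20.2
eef_pos: [499.1, -82.9, 15.3]
ee_rot: [0.001, 0.156, 0.988, -0.0]
force: [-1.4, 1.3, 5.9]
grip_width: 0.507
grip_force: 25.0
```

```bash
python3 st.py
```

```text
20.2 [499.1 -82.9  15.3] [ 8.000e-04  1.565e-01  9.877e-01 -1.000e-04] F [-1.4  1.3  5.9] M [ 0.2   0.14 -0.01] g 43.31609702769425 24.979902505874634 q [-0.4   0.56  1.78  0.    0.8  -1.65]
yaw rel start 71.99692840352944
```

Request:
apply_moves --targets '[[30,[0,0,40],[0,0,0]],[30,[0,0,85],[0,0,0]],[30,[0,0,130],[0,0,0]],[30,[-5,40,150],[0,0,6]],[30,[-15,85,150],[0,0,12]],[30,[-25,130,150],[0,0,12]],[30,[-33,170,150],[0,0,12]],[30,[-33.3,200,150],[0,0,12]],[30,[-33.3,214.6,150],[0,0,12]],[30,[-33.3,214.6,145],[0,0,12]],[30,[-33.3,214.6,110],[0,0,12]],[30,[-33.3,214.6,75],[0,0,12]],[30,[-33.3,214.6,45],[0,0,12]],[30,[-33.3,214.6,25],[0,0,12]],[30,[-33.3,214.6,16],[0,0,12]],[30,[-33.3,214.6,14],[0,0,12]],[30,[-33.3,214.6,14],[0,0,12]],[30,[-33.3,214.6,14],[0,0,12]]]'

```text
time_s: 22.0
eef_pos: [465.8, 131.4, 28.9]
ee_rot: [0.001, 0.053, 0.999, 0.0]
force: [0.6, 0.3, -1.1]
grip_width: 0.506
grip_force: 26.2
```

```bash
python3 st.py
```

```text
22.0 [465.8 131.4  28.9] [7.000e-04 5.260e-02 9.986e-01 1.000e-04] F [ 0.6  0.3 -1.1] M [-0.    0.04 -0.06] g 43.19401912659552 26.18552327156067 q [ 0.03  0.5   1.84 -0.    0.81 -1.43]
yaw rel start 83.97476331762996
```

Request:
apply_moves --targets '[[30,[0,0,-1],[0,0,0]],[60,[0,0,-1],[0,0,0]],[60,[0,0,-1],[0,0,0]],[60,[0,0,-1],[0,0,0]],[60,[0,0,-1],[0,0,0]],[60,[0,0,20],[0,0,0]],[60,[0,0,60],[0,0,0]],[60,[0,0,105],[0,0,0]],[60,[0,0,150],[0,0,0]],[72,[5,-20,190],[0,0,0]],[72,[20,-60,230],[0,0,0]],[72,[40,-105,262],[0,0,0]],[72,[55,-150,262],[0,0,0]],[72,[75,-195,262],[0,0,0]],[72,[90,-235,262],[0,0,0]],[72,[95,-262,262],[0,0,0]],[72,[95,-262,262],[0,0,0]],[72,[95,-262,262],[0,0,0]]]'

```text
time_s: 23.8
eef_pos: [560.2, -130.4, 289.9]
ee_rot: [-0.0, 0.053, 0.999, 0.0]
force: [-0.3, 0.3, 1.1]
grip_width: 0.841
grip_force: 0.0
```

```bash
python3 m7.py w8; python3 st.py | tail -1
```

```text
w8 t 23.8 tcp [ 560.2 -130.4  289.9]
table 0.47
grid [  470    35   145   130 11653] [520.4 197.4  13.4] [np.float64(12.0), np.float64(15.0)] ((513.6118774414062, 193.75303649902344), (187.73617553710938, 173.04408264160156), 83.60863494873047)
cap [506.  72.] 121 mid [466.5 118.5  46.5] [42. 18.  7.] 46.5
cap [549. 106.] 263 mid [515.6 176.2  45.4] [30. 17.  5.] 45.1
cap [378. 181.] 699 mid [594.3 -52.3  46.4] [43. 43.  7.] 46.6
cap [267. 223.] 605 mid [ 642.  -222.2   46. ] [44. 43.  6.] 46.6
jug ((729.199462890625, -286.1318664550781), 44.6899299621582)
token? [309. 136.] [ 525.  -144.7    4.3]
token? [308. 160.] [ 560.  -151.6    4.3]
yaw rel start 84.01577813730958
```

Request:
apply_moves --targets '[[72,[15,35,-30],[0,0,0]],[72,[33.7,77.8,-60],[0,0,0]],[72,[33.7,77.8,-100],[0,0,0]],[72,[33.7,77.8,-145],[0,0,0]],[72,[33.7,77.8,-190],[0,0,0]],[72,[33.7,77.8,-230],[0,0,0]],[72,[33.7,77.8,-258],[0,0,0]],[72,[33.7,77.8,-276],[0,0,0]],[72,[33.7,77.8,-276],[0,0,0]],[72,[33.7,77.8,-276],[0,0,0]],[30,[33.7,77.8,-276],[0,0,0]],[30,[33.7,77.8,-276],[0,0,0]],[30,[33.7,77.8,-276],[0,0,0]],[30,[33.7,77.8,-276],[0,0,0]],[30,[33.7,77.8,-276],[0,0,0]]]'

```text
time_s: 25.35
eef_pos: [594.6, -52.4, 15.7]
ee_rot: [0.001, 0.052, 0.999, -0.0]
force: [-1.7, 1.5, 6.9]
grip_width: 0.507
grip_force: 25.1
```

```bash
python3 st.py
```

```text
25.35 [594.6 -52.4  15.7] [ 1.000e-03  5.230e-02  9.986e-01 -1.000e-04] F [-1.7  1.5  6.9] M [0.17 0.27 0.02] g 43.274587209621984 25.072810649871826 q [-0.28  0.71  1.49  0.    0.94 -1.75]
yaw rel start 84.00443867852402
```

Request:
apply_moves --targets '[[30,[0,0,40],[0,0,0]],[30,[-10,0,85],[0,0,0]],[30,[-30,0,130],[0,0,0]],[30,[-46,20,150],[0,0,0]],[30,[-46,60,150],[0,0,0]],[30,[-46,105,150],[0,0,0]],[30,[-46,145,150],[0,0,0]],[30,[-46,168,150],[0,0,0]],[30,[-46,175.7,150],[0,0,0]],[30,[-46,175.7,145],[0,0,0]],[30,[-46,175.7,110],[0,0,0]],[30,[-46,175.7,75],[0,0,0]],[30,[-46,175.7,45],[0,0,0]],[30,[-46,175.7,25],[0,0,0]],[30,[-46,175.7,15],[0,0,0]],[30,[-46,175.7,13],[0,0,0]],[30,[-46,175.7,13],[0,0,0]]]'

```text
time_s: 27.05
eef_pos: [548.4, 122.2, 27.7]
ee_rot: [0.0, 0.053, 0.999, -0.0]
force: [0.5, -0.7, -0.6]
grip_width: 0.504
grip_force: 27.1
```

```bash
python3 st.py
```

```text
27.05 [548.4 122.2  27.7] [ 2.000e-04  5.290e-02  9.986e-01 -1.000e-04] F [ 0.5 -0.7 -0.6] M [-0.   -0.01  0.02] g 43.038266379448764 27.130229473114014 q [ 0.01  0.63  1.6  -0.    0.91 -1.45]
yaw rel start 83.93080072009386
```

Request:
apply_moves --targets '[[30,[0,0,-0.5],[0,0,0]],[60,[0,0,-0.5],[0,0,0]],[60,[0,0,-0.5],[0,0,0]],[60,[0,0,-0.5],[0,0,0]],[60,[0,0,-0.5],[0,0,0]],[60,[0,0,20],[0,0,0]],[60,[0,0,60],[0,0,0]],[60,[0,0,105],[0,0,0]],[60,[0,0,150],[0,0,0]],[72,[0,-30,190],[0,0,0]],[72,[0,-70,230],[0,0,-6]],[72,[0,-110,263],[0,0,-12]],[72,[0,-155,263],[0,0,-18]],[72,[15,-200,263],[0,0,-24]],[72,[30,-245,263],[0,0,-30]],[72,[45,-285,263],[0,0,-34]],[72,[52,-313,263],[0,0,-34]],[72,[52,-313,263],[0,0,-34]],[72,[52,-313,263],[0,0,-34]]]'

```text
time_s: 28.95
eef_pos: [599.9, -189.8, 289.9]
ee_rot: [-0.0, 0.342, 0.94, 0.0]
force: [0.0, 0.2, 0.6]
grip_width: 0.84
grip_force: 0.0
```

```bash
python3 m7.py w9; python3 st.py | tail -1; python3 - <<'E'
from h import *
d=np.load("/tmp/w9.npz"); im,D=d["im"],d["D"]; P=cloud("wrist",D,(*d["k"],d["T"]))
m=(P[...,2]>60)&(abs(P[...,0]-720)<90)&(abs(P[...,1]+290)<90)&(P[...,2]<230)
for a,b in [(60,110),(110,160),(160,230)]:
    q=P[m&(P[...,2]>a)&(P[...,2]<b)]
    if len(q)>20: print(a,len(q),q.min(0).round(),q.max(0).round(), "nearest to cap", np.hypot(q[:,0]-642,q[:,1]+222).min().round(1))
E
```

```text
w9 t 28.95 tcp [ 599.9 -189.8  289.9]
table 0.46
grid [479   0  22  12 146] [583.2 101.3  13.5] [np.float64(11.8), np.float64(14.8)] ((585.2289428710938, 103.121337890625), (27.249187469482422, 12.549820899963379), 51.08073425292969)
cap [465.  23.] 164 mid [578.7  53.   46.5] [58.  7.  7.] 46.3
cap [323. 200.] 651 mid [ 642.5 -222.2   46. ] [43. 43.  6.] 46.6
jug ((730.3438110351562, -286.29083251953125), 44.800804138183594)
token? [312.  99.] [ 525.3 -144.8    4.4]
token? [324. 122.] [ 560.2 -151.8    4.4]
yaw rel start 50.02825859075128
60 1065 [ 688. -320.   60.] [ 755. -243.  110.] nearest to cap 67.4
110 2629 [ 689. -331.  110.] [ 772. -243.  160.] nearest to cap 68.1
160 1565 [ 708. -313.  160.] [ 757. -263.  212.] nearest to cap 87.6
```

Request:
apply_moves --targets '[[72,[20,-15,-20],[0,0,0]],[72,[42.2,-32.5,-50],[0,0,0]],[72,[42.2,-32.5,-95],[0,0,0]],[72,[42.2,-32.5,-140],[0,0,0]],[72,[42.2,-32.5,-185],[0,0,0]],[72,[42.2,-32.5,-230],[0,0,0]],[72,[42.2,-32.5,-258],[0,0,0]],[72,[42.2,-32.5,-276],[0,0,0]],[72,[42.2,-32.5,-276],[0,0,0]],[72,[42.2,-32.5,-276],[0,0,0]],[30,[42.2,-32.5,-276],[0,0,0]],[30,[42.2,-32.5,-276],[0,0,0]],[30,[42.2,-32.5,-276],[0,0,0]],[30,[42.2,-32.5,-276],[0,0,0]],[30,[42.2,-32.5,-276],[0,0,0]]]'

```text
time_s: 30.5
eef_pos: [642.9, -222.3, 16.0]
ee_rot: [0.001, 0.342, 0.94, -0.0]
force: [-0.8, 0.7, 6.9]
grip_width: 0.509
grip_force: 25.4
```

```bash
python3 st.py
```

```text
30.5 [ 642.9 -222.3   16. ] [ 0.0011  0.342   0.9397 -0.    ] F [-0.8  0.7  6.9] M [0.28 0.16 0.  ] g 43.481720940789316 25.396606028079987 q [-0.5   0.86  1.18  0.    1.1  -1.38]
yaw rel start 50.008150648114764
```

Request:
apply_moves --targets '[[30,[0,0,40],[0,0,0]],[30,[0,0,85],[0,0,0]],[30,[0,0,130],[0,0,0]],[30,[-20,20,150],[0,0,6]],[30,[-50,50,150],[0,0,12]],[30,[-80,80,150],[0,0,18]],[30,[-110,110,150],[0,0,24]],[30,[-140,140,150],[0,0,30]],[30,[-160,175,150],[0,0,34]],[30,[-166.7,220,150],[0,0,34]],[30,[-166.7,265,150],[0,0,34]],[30,[-166.7,310,150],[0,0,34]],[30,[-166.7,355,150],[0,0,34]],[30,[-166.7,400,150],[0,0,34]],[30,[-166.7,435,150],[0,0,34]],[30,[-166.7,453.4,150],[0,0,34]],[30,[-166.7,453.4,150],[0,0,34]]]'

```text
time_s: 32.2
eef_pos: [475.1, 233.1, 164.5]
ee_rot: [0.0, 0.051, 0.999, 0.0]
force: [0.1, 0.6, -1.2]
grip_width: 0.507
grip_force: 25.8
```

Request:
apply_moves --targets '[[30,[0,0,-35],[0,0,0]],[30,[0,0,-70],[0,0,0]],[30,[0,0,-100],[0,0,0]],[30,[0,0,-125],[0,0,0]],[30,[0,0,-135],[0,0,0]],[30,[0,0,-137],[0,0,0]],[30,[0,0,-137],[0,0,0]]]'

```text
time_s: 32.9
eef_pos: [475.9, 230.5, 28.0]
ee_rot: [0.0, 0.053, 0.999, -0.0]
force: [0.0, -0.1, 0.1]
grip_width: 0.504
grip_force: 27.1
```

```bash
python3 st.py
```

```text
32.9 [475.9 230.5  28. ] [ 3.000e-04  5.270e-02  9.986e-01 -0.000e+00] F [ 0.  -0.1  0.1] M [ 0.02 -0.02 -0.02] g 43.00895606600338 27.102617919445038 q [ 0.23  0.57  1.7  -0.    0.87 -1.24]
yaw rel start 83.96282510389895
```

Request:
apply_moves --targets '[[30,[0,0,-0.5],[0,0,0]],[60,[0,0,-0.5],[0,0,0]],[60,[0,0,-0.5],[0,0,0]],[60,[0,0,-0.5],[0,0,0]],[60,[0,0,-0.5],[0,0,0]],[60,[0,0,20],[0,0,0]],[60,[0,0,60],[0,0,0]],[60,[0,0,105],[0,0,0]],[60,[0,0,150],[0,0,0]],[60,[0,-10,195],[0,0,0]],[60,[-10,-30,240],[0,0,0]],[60,[-20,-55,270],[0,0,0]],[60,[-20,-55,270],[0,0,0]],[60,[-20,-55,270],[0,0,0]]]'

```text
time_s: 34.3
eef_pos: [455.5, 175.9, 297.7]
ee_rot: [0.001, 0.053, 0.999, 0.0]
force: [0.4, 0.8, -0.4]
grip_width: 0.699
grip_force: 0.0
```

```bash
python3 - <<'E'
from snap import *
im,D,k=snap("w10"); P=cloud("wrist",D,k); Z=P[...,2]; hsv=cv2.cvtColor(im,cv2.COLOR_BGR2HSV)
m=((Z>55)&(Z<63)&(abs(P[...,0]-515)<110)&(abs(P[...,1]-177)<110)&(hsv[...,1]<70)).astype(np.uint8); c,l,s,ce=cv2.connectedComponentsWithStats(m)
for i in range(1,c):
    if s[i,4]>150: q=P[l==i]; print("cap",ce[i].round(),s[i,4],((q.max(0)+q.min(0))/2).round(1),np.ptp(q,axis=0).round())
im2,_=capture("scene"); cv2.imwrite("pics/s1.png",im2)
m=(Z>110)&(Z<260)&(P[...,0]>600)&(P[...,1]>80)&(P[...,1]<280)
q=P[m]; c=q.mean(0); n=np.linalg.svd(q[::7]-c,full_matrices=False)[2][2]; print("lid",c.round(1),n.round(3),m.sum(), q[:,2].max())
E
python3 st.py
```

```text
w10 t 34.3 tcp [455.5 175.9 297.7]
cap [362. 174.] 733 [475.1 231.3  58.8] [43. 42.  7.]
cap [291. 175.] 737 [465.5 131.9  58.8] [43. 43.  7.]
cap [293. 228.] 617 [547.5 123.4  58.5] [43. 43.  7.]
cap [321. 265.] 294 [614.2 159.5  59. ] [ 19. 165.   8.]
lid [631.6 167.9 163.1] [ 0.985 -0.106 -0.136] 7586 249.78191011267123
34.4 [455.3 176.4 296.2] [-1.000e-03  5.220e-02  9.986e-01 -1.000e-04] F [ 0.1 -0.4  0.2] M [0.03 0.01 0.03] g 59.91699081225527 0.0 q [ 0.13  0.19  1.48  0.    1.47 -1.34]
yaw rel start 84.01003731830599
```

View pics/w10.png

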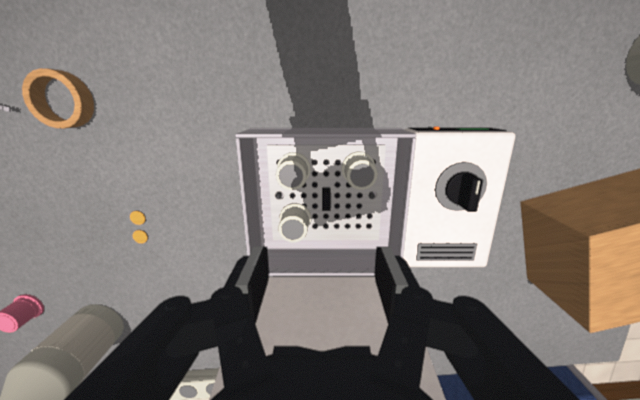

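All three caps stand on the grid with their tops at 59 mm, seen at (362,174), (291,175) and (293,228), and the lid is still open. I now straddle the lid's free edge from above, off-centre, and pull it over.

Request:
apply_moves --targets '[[85,[0,0,15],[0,0,-8]],[85,[0,-10,30],[0,0,-16]],[85,[0,-30,40],[0,0,-24]],[85,[0,-50,40],[0,0,-32]],[85,[0,-68,40],[0,0,-40]],[85,[10,-68,40],[0,0,-48]],[85,[40,-68,40],[0,0,-56]],[85,[70,-68,40],[0,0,-64]],[85,[100,-68,40],[0,0,-72]],[85,[130,-68,40],[0,0,-80]],[85,[160,-68,40],[0,0,-88]],[85,[180,-68,40],[0,0,-90]],[85,[189.5,-68,40],[0,0,-90]],[85,[189.5,-68,40],[0,0,-90]],[85,[189.5,-68,40],[0,0,-90]]]'

```text
time_s: 35.9
eef_pos: [644.8, 108.7, 336.1]
ee_rot: [-0.001, 0.743, 0.669, -0.001]
force: [-0.5, -0.4, -0.1]
grip_width: 0.995
grip_force: 0.0
```

```bash
python3 st.py; python3 - <<'E'
from snap import *
im,D,k=snap("w11"); P=cloud("wrist",D,k); Z=P[...,2]
m=(Z>240)&(P[...,0]>610)&(P[...,0]<690)&(P[...,1]>55)&(P[...,1]<290)&(Z<300)
q=P[m]; print(m.sum()); 
for a in (240,255,270,280,285,290): 
    r=q[(q[:,2]>a)&(q[:,2]<a+8)]
    if len(r): print(a,len(r),r.min(0).round(),r.max(0).round())
E
```

```text
35.9 [644.8 108.7 336.1] [-7.000e-04  7.429e-01  6.694e-01 -7.000e-04] F [-0.5 -0.4 -0.1] M [-0.05  0.03 -0.  ] g 84.95704976367128 0.0 q [-0.01  0.59  0.81  0.    1.74  0.09]
yaw rel start -5.959318670694358
w11 t 35.9 tcp [644.8 108.7 336.1]
6184
240 252 [631.  55. 240.] [653. 260. 248.]
255 851 [634.  55. 255.] [690. 257. 263.]
270 346 [636.  56. 270.] [657. 253. 278.]
280 1488 [637.  56. 280.] [665. 250. 288.]
285 3378 [637.  55. 285.] [665. 248. 291.]
290 43 [639.  58. 290.] [660. 246. 291.]
```

View pics/w11.png

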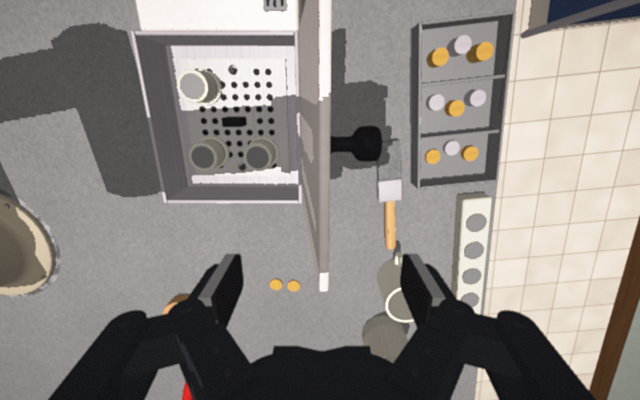

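The lid edge runs from (325,10) to (322,290), with its black handle at (365,143), and the open fingers straddle it on the near side. I descend and pull.

Request:
apply_moves --targets '[[85,[0,0,-30],[0,0,0]],[85,[0,0,-60],[0,0,0]],[85,[0,0,-82],[0,0,0]],[85,[0,0,-88],[0,0,0]],[85,[0,0,-88],[0,0,0]],[85,[-15,2,-88],[0,0,0]],[85,[-30,3,-88],[0,0,0]],[85,[-40,4,-88],[0,0,0]],[85,[-50,5,-87],[0,0,0]],[85,[-60,6,-86],[0,0,0]],[85,[-70,7,-85],[0,0,0]],[85,[-80,8,-85],[0,0,0]],[85,[-90,9,-86],[0,0,0]],[85,[-100,10,-88],[0,0,0]],[85,[-110,11,-90],[0,0,0]],[85,[-110,11,-90],[0,0,0]]]'

```text
time_s: 37.55
eef_pos: [534.9, 119.4, 249.3]
ee_rot: [0.001, 0.743, 0.669, 0.001]
force: [0.2, -0.2, 0.4]
grip_width: 0.996
grip_force: 0.0
```

```bash
python3 st.py; cat > lid.py <<'E'
from snap import *
import sys
im,D,k=snap(sys.argv[1]); P=cloud("wrist",D,k)
ex=np.array([.9947,-.1028,0]); ey=np.array([.1028,.9947,0]); Q=P-[515.2,176.9,0]
X=np.stack([Q@ex,Q@ey,P[...,2]],-1)
m=(X[...,2]>85)&(X[...,2]<300)&(abs(X[...,1]-35)<70)&(X[...,0]<125)&(X[...,0]>-140)
q=X[m]; q=q[~np.isnan(q[:,0])]; print(len(q), "x",np.percentile(q[:,0],[1,50,99]).round(),"z",np.percentile(q[:,2],[1,50,99]).round())
a=np.arctan2(q[:,2]-80,105-q[:,0]); print("lid angle est pctl",np.percentile(a,[10,25,50,75,90]).round(3))
E
python3 lid.py w12
```

```text
37.55 [534.9 119.4 249.3] [0.0011 0.743  0.6693 0.0012] F [ 0.2 -0.2  0.4] M [ 0.02 -0.01 -0.02] g 85.06109807116268 0.0 q [0.01 0.35 1.4  0.   1.39 0.11]
yaw rel start -5.977618208250917
w12 t 37.55 tcp [534.9 119.4 249.3]
10628 x [ 55.  61. 107.] z [173. 284. 287.]
lid angle est pctl [1.333 1.343 1.36  1.505 1.551]
```

Request:
apply_moves --targets '[[85,[-10,1,-2],[0,0,0]],[85,[-20,2,-4],[0,0,0]],[85,[-30,3,-8],[0,0,0]],[85,[-40,4,-12],[0,0,0]],[85,[-50,5,-17],[0,0,0]],[85,[-60,6,-22],[0,0,0]],[85,[-72,8,-30],[0,0,0]],[85,[-80,8,-36],[0,0,0]],[85,[-86,9,-42],[0,0,0]],[85,[-93,9,-48],[0,0,0]],[85,[-99,10,-55],[0,0,0]],[85,[-99,10,-55],[0,0,0]]]'

```text
time_s: 38.8
eef_pos: [435.1, 129.2, 191.5]
ee_rot: [-0.001, 0.743, 0.669, -0.001]
force: [-0.4, 0.6, -0.5]
grip_width: 0.996
grip_force: 0.0
```

```bash
python3 st.py; python3 lid.py w13
```

```text
38.8 [435.1 129.2 191.5] [-6.000e-04  7.431e-01  6.692e-01 -8.000e-04] F [-0.4  0.6 -0.5] M [-0.01  0.01 -0.02] g 85.04370695802284 0.0 q [ 0.03  0.2   1.76 -0.    1.19  0.13]
yaw rel start -5.990974111286448
w13 t 38.8 tcp [435.1 129.2 191.5]
39220 x [-55. -15. 105.] z [ 93. 200. 241.]
lid angle est pctl [0.73  0.736 0.75  0.817 0.941]
```

Request:
apply_moves --targets '[[85,[0,0,35],[0,0,0]],[60,[0,0,70],[0,0,0]],[20,[10,-1,75],[0,0,0]],[0,[30,-3,75],[0,0,0]],[0,[48,-5,70],[0,0,0]],[0,[48,-5,50],[0,0,0]],[0,[48,-5,33],[0,0,0]],[0,[46,-5,20],[0,0,0]],[0,[38,-4,9],[0,0,0]],[0,[30,-3,-1],[0,0,0]],[0,[20,-2,-16],[0,0,0]],[0,[11,-1,-33],[0,0,0]],[0,[4,0,-50],[0,0,0]],[0,[-2,0,-67],[0,0,0]],[0,[-5,0,-80],[0,0,0]],[0,[-5,0,-86],[0,0,0]],[0,[-5,0,-86],[0,0,0]]]'

```text
time_s: 40.55
eef_pos: [431.0, 129.1, 106.0]
ee_rot: [-0.0, 0.743, 0.669, -0.0]
force: [0.6, 1.1, 1.2]
grip_width: -0.005
grip_force: 0.0
```

```bash
python3 st.py; python3 lid.py w14
```

```text
40.55 [431.  129.1 106. ] [-3.000e-04  7.432e-01  6.691e-01 -4.000e-04] F [0.6 1.1 1.2] M [ 0.03 -0.02  0.04] g -0.42634018483081704 0.0 q [ 0.03  0.3   1.88 -0.    0.96  0.13]
yaw rel start -6.003884897130078
w14 t 40.55 tcp [431.  129.1 106. ]
78793 x [-101.  -12.   97.] z [ 90.  99. 148.]
lid angle est pctl [0.133 0.144 0.17  0.243 0.368]
```

Request:
apply_moves --targets '[[0,[-1,0,-6],[0,0,0]],[0,[-2,0,-12],[0,0,0]],[0,[-2,0,-17],[0,0,0]],[0,[-2,0,-19],[0,0,0]],[0,[-2,0,-20],[0,0,0]],[0,[-2,0,-20],[0,0,0]]]'

```text
time_s: 41.2
eef_pos: [429.1, 129.2, 88.2]
ee_rot: [0.0, 0.743, 0.669, 0.0]
force: [-10.7, -1.4, 30.5]
grip_width: -0.0
grip_force: 15.1
```

```bash
python3 st.py; python3 lid.py w15
```

```text
41.2 [429.1 129.2  88.2] [3.000e-04 7.430e-01 6.693e-01 1.000e-04] F [-10.7  -1.4  30.5] M [-0.29  1.92  0.02] g -0.0009311883804672031 15.128215926233679 q [ 0.03  0.33  1.9  -0.    0.91  0.13]
yaw rel start -5.968876747263963
w15 t 41.2 tcp [429.1 129.2  88.2]
81034 x [-102.  -15.   82.] z [ 87.  89. 132.]
lid angle est pctl [0.047 0.057 0.081 0.135 0.233]
```

Request:
apply_moves --targets '[[0,[0,0,40],[0,0,0]],[0,[0,0,85],[0,0,0]],[20,[0,0,130],[0,0,8]],[50,[0,20,170],[0,0,16]],[50,[10,50,200],[0,0,24]],[50,[20,85,220],[0,0,32]],[50,[35,120,220],[0,0,40]],[50,[50,155,220],[0,0,48]],[50,[60,185,220],[0,0,56]],[50,[70,215,220],[0,0,64]],[50,[76,237.8,220],[0,0,72]],[50,[76,237.8,220],[0,0,80]],[50,[76,237.8,220],[0,0,88]],[50,[76,237.8,220],[0,0,90.3]],[50,[76,237.8,190],[0,0,90.3]],[50,[76,237.8,150],[0,0,90.3]],[50,[76,237.8,110],[0,0,90.3]],[50,[76,237.8,70],[0,0,90.3]],[50,[76,237.8,70],[0,0,90.3]]]'

```text
time_s: 43.15
eef_pos: [502.6, 365.8, 150.6]
ee_rot: [-0.005, 0.05, 0.999, -0.003]
force: [0.9, -0.7, 0.2]
grip_width: 0.587
grip_force: 0.0
```

```bash
python3 st.py; python3 - <<'E'
from snap import *
im,D,k=snap("w16"); P=cloud("wrist",D,k); Z=P[...,2]
m=((Z>99)&(Z<109)&(abs(P[...,0]-505)<40)&(abs(P[...,1]-367)<40)).astype(np.uint8)
q=P[m>0]; print(len(q)); 
if len(q)>50: print(q.mean(0),cv2.minAreaRect(q[:,:2].astype(np.float32)))
E
```

```text
43.15 [502.6 365.8 150.6] [-0.0048  0.0498  0.9987 -0.0026] F [ 0.9 -0.7  0.2] M [ 0.   -0.05 -0.01] g 50.17174364766384 0.0 q [ 0.44  0.6   1.28 -0.    1.27 -1.03]
yaw rel start 84.29448116999981
w16 t 43.15 tcp [502.6 365.8 150.6]
1049
[503.73534186 367.48196446 103.9891065 ] ((505.17578125, 367.50543212890625), (13.782371520996094, 44.631980895996094), 83.92301940917969)
```

View pics/w16.png

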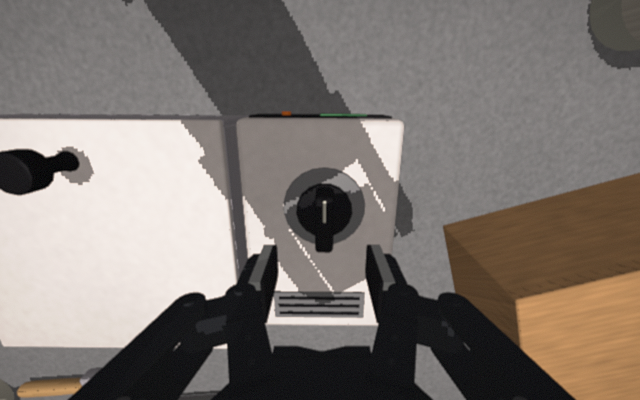

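The lid is shut. The knob bar at (324,215) lies square between the open fingers. I descend and grip it.

Request:
apply_moves --targets '[[50,[0,0,-25],[0,0,0]],[50,[0,0,-50],[0,0,0]],[50,[0,0,-68],[0,0,0]],[50,[0,0,-74],[0,0,0]],[50,[0,0,-74],[0,0,0]],[50,[0,0,-74],[0,0,0]],[5,[0,0,-74],[0,0,0]],[5,[0,0,-74],[0,0,0]],[5,[0,0,-74],[0,0,0]],[5,[0,0,-74],[0,0,0]],[5,[0,0,-74],[0,0,0]],[5,[0,0,-74],[0,0,0]]]' --squeeze 25

```text
time_s: 44.4
eef_pos: [505.3, 367.2, 83.1]
ee_rot: [0.0, 0.05, 0.999, 0.0]
force: [-0.8, 0.1, 4.9]
grip_width: 0.156
grip_force: 28.6
```

Request:
apply_moves --targets '[[5,[0,0,0],[0,0,-7]],[5,[0,0,0],[0,0,-14]],[5,[0,0,0],[0,0,-21]],[5,[0,0,0],[0,0,-28]],[5,[0,0,0],[0,0,-35]],[5,[0,0,0],[0,0,-42]],[5,[0,0,0],[0,0,-49]],[5,[0,0,0],[0,0,-56]],[5,[0,0,0],[0,0,-63]],[5,[0,0,0],[0,0,-70]],[5,[0,0,0],[0,0,-77]],[5,[0,0,0],[0,0,-84]],[5,[0,0,0],[0,0,-91]],[5,[0,0,0],[0,0,-98]],[5,[0,0,0],[0,0,-105]],[5,[0,0,0],[0,0,-112]],[5,[0,0,0],[0,0,-119]],[5,[0,0,0],[0,0,-119]],[5,[0,0,0],[0,0,-119]]]'

```text
time_s: 46.3
eef_pos: [506.2, 367.6, 83.1]
ee_rot: [-0.0, 0.886, 0.464, 0.002]
force: [4.7, 3.1, 1.6]
grip_width: 0.154
grip_force: 28.1
```

```bash
python3 st.py
```

```text
46.3 [506.2 367.6  83.1] [-0.      0.8858  0.464   0.002 ] F [4.7 3.1 1.6] M [ 0.45 -0.69 -0.05] g 13.160216680848212 28.05473417043686 q [0.44 0.67 1.35 0.   1.12 1.05]
yaw rel start -34.71153873474105
```

Request:
apply_moves --targets '[[5,[0,0,0],[0,0,-6]],[5,[0,0,0],[0,0,-12]],[5,[0,0,0],[0,0,-18]],[5,[0,0,0],[0,0,-22]],[5,[0,0,0],[0,0,-22]],[5,[0,0,0],[0,0,-22]]]'

```text
time_s: 46.9
eef_pos: [506.2, 367.3, 83.1]
ee_rot: [0.0, 0.958, 0.288, 0.002]
force: [5.9, 1.6, 4.2]
grip_width: 0.159
grip_force: 44.0
```

```bash
python3 st.py
```

```text
46.9 [506.2 367.3  83.1] [1.000e-04 9.576e-01 2.882e-01 1.800e-03] F [5.9 1.6 4.2] M [ 0.21 -0.81  0.88] g 13.567033129767777 44.00957947829738 q [ 0.44  0.67  1.35 -0.    1.12  1.43]
yaw rel start -56.49649018519274
```

Request:
apply_moves --targets '[[50,[0,0,0],[0,0,0]],[50,[0,0,0],[0,0,0]],[50,[0,0,0],[0,0,0]],[50,[0,0,0],[0,0,0]],[50,[0,0,30],[0,0,0]],[50,[0,0,75],[0,0,0]],[50,[0,0,120],[0,0,0]],[50,[0,0,160],[0,0,0]],[50,[0,0,180],[0,0,0]],[50,[0,0,180],[0,0,0]],[50,[0,0,180],[0,0,0]]]'

```text
time_s: 48.0
eef_pos: [504.7, 366.9, 261.3]
ee_rot: [0.0, 0.958, 0.287, -0.001]
force: [-0.5, 0.6, -0.4]
grip_width: 0.582
grip_force: 0.0
```

```bash
python3 - <<'E'
from snap import *
im,D,k=snap("w17"); P=cloud("wrist",D,k); Z=P[...,2]
m=((Z>99)&(Z<109)&(abs(P[...,0]-505)<40)&(abs(P[...,1]-367)<40)).astype(np.uint8)
q=P[m>0]; print(len(q),cv2.minAreaRect(q[:,:2].astype(np.float32)))
m=(abs(P[...,0]-515)<90)&(P[...,1]>80)&(P[...,1]<270)&(Z>70)&(Z<105); q=P[m]
A=np.c_[(q-[515.2,176.9,0])@[.9947,-.1028,0],np.ones(len(q))]; print("lid slope",np.linalg.lstsq(A,q[:,2],rcond=None)[0],np.median(q[:,2]))
im,D=capture("scene"); cv2.imwrite("pics/s2.png",im)
E
python3 st.py
```

```text
w17 t 48.0 tcp [504.7 366.9 261.3]
485 ((506.9919738769531, 367.5863037109375), (44.941959381103516, 13.936328887939453), 36.546958923339844)
lid slope [1.62387927e-04 8.89604189e+01] 88.96708129241318
48.1 [504.5 366.8 260.4] [ 2.000e-04  9.581e-01  2.865e-01 -1.600e-03] F [0.4 0.4 0.1] M [ 0.03 -0.03 -0.02] g 49.94366619626903 0.0 q [0.44 0.52 1.11 0.   1.51 1.43]
yaw rel start -56.69897034996794
```

View pics/s2.png

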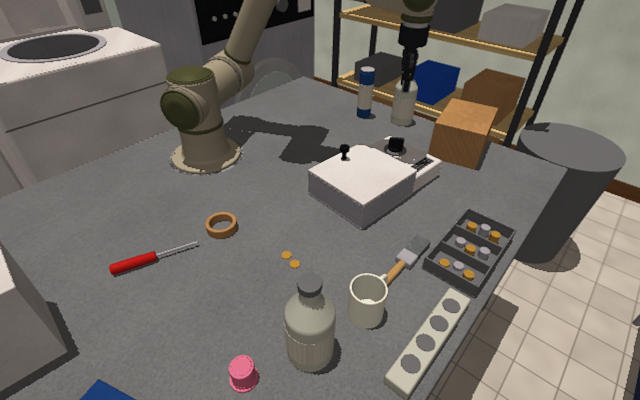

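The lid lies flat (slope 0.0002 rad) and the knob bar is at 36.5°, 137.4° from off, which is the clockwise stop. The scene picture shows the box closed at (365,180) and nothing else moved. I hand the job in.

```bash
python3 -c "
from rig import ctrl
print(ctrl.finish_job())"
```

```text
the job is handed in; nothing more can be done
None
```

The job is handed in, with no verdict returned: timer switched off first, then the grid set flush over both pins, all three caps found stood upright on it, the lid shut, and the timer turned to its clockwise stop.

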